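# Put four desk things back on their own rests

## Task

Whoever dusted this radio desk set four things back on one another's places: put each one back flat and squarely in the middle of its own, the empty pen cup upright on the wood-rimmed round cork coaster, the black handheld scanner in the long wooden tray with a lip all round, the aluminium antenna switch between the two side flanges of the steel bracket, and the Morse paddle on the black rubber pad. The blue felt pad is empty and free for parking things on the way; long things lie along the length of their rests, and which end points which way does not matter. Do not tip the cup over, and leave the logbook where it lies.

Things in the scene. Friction and masses are not known exactly. Their poses are not given: they have to be found in the camera images.
- cup_mid (a point): Pen cup, empty: straight round orange ceramic cup, 62 mm outside diameter, 90 mm high, wall 4 mm, about 0.26 kg, standing mouth up. Point: on its axis, half-way up (45 mm above its underside); z is its axis. Belongs on the cork coaster. At the start it stands on the tray or the bracket.
- scanner_mid (a point): Handheld radio scanner, black plastic, lying on its back with keypad and display up: 130 mm long along x (the case from -65 to +53 mm, then an aerial socket and two small knobs to +65 mm), 64 mm wide along y, 32 mm thick, about 0.24 kg. Point: middle of length and width, half-way up (16 mm above its underside). The long sides (facing +-y) are plain and flat. Belongs in the tray. At the start it lies on the coaster or the rubber pad.
- switch_mid (a point): Antenna switch: aluminium case 86 mm long along x, 66 mm wide along y, 38 mm high to the top of its latched-shut lid, with a black selector knob 26 mm across on the lid (51 mm high in all). Three coax sockets stick out 13 mm at the +x end, a draw latch 5 mm at the -x end; the sides facing +-y are plain. About 0.34 kg. Point: centre of the case, 19 mm above its underside. Belongs in the bracket. At the start it lies on the coaster or the rubber pad.
- paddle_mid (a point): Twin-lever Morse paddle: solid steel base 64 mm along x, 54 mm along y, 28 mm high, plain sides; on top a narrow brass mechanism (within 48 mm along y) to 50 mm above the underside, with two black finger pieces reaching 17 mm beyond the base at the -x end. About 0.55 kg. Point: centre of the base, 14 mm above its underside. Belongs on the rubber pad. At the start it stands on the tray or the bracket.
- coaster: Round cork coaster with a 6 mm dark wooden rim flush with it, 116 mm diameter over all, 4 mm thick, fixed to the desk. Origin: its centre, on the desk surface.
- tray: Scanner's tray, dark wood with a grey lining, fixed to the desk: inside 150 mm along x by 84 mm along y, floor 4 mm above the desk, a 4 mm thick lip all round whose top is 10 mm above the desk. Origin: its centre, on the desk surface.
- bracket: Steel mounting bracket of the antenna switch, screwed to the desk: plate 112 mm along x with its top 4 mm above the desk, between two flanges that run along x, 86 mm apart inside (facing each other along y), their tops 10 mm above the desk; open at both x ends; small screw ears outside the flanges. Origin: its centre, on the desk surface.
- pad: Black rubber pad of the Morse paddle, flat, 104 mm along x, 88 mm along y, 4 mm thick, fixed to the desk. Origin: its centre, on the desk surface.
- felt: Blue felt pad, flat, 170 mm along x, 140 mm along y, 4 mm thick, fixed to the desk, with nothing on it at the start: the free spot. Origin: its centre, on the desk surface.
- logbook: Green logbook, closed, 105 mm along x, 148 mm along y, 14 mm thick, lying loose at the far side of the work; stays where it is. Origin: centre of its underside. (Also standing about: at the far left a steel lamp with a round base 140 mm across and an upright stem, at the far right a beige box of tilt-out fuse bins 260 mm wide and 120 mm high.)
Things that resemble listed ones, but are neither listed nor needed, are in the scene too. There is more than one size of the pad; the job needs the smaller.

How it is judged (in metres and radians):
At the end, for the whole second after the job is handed in: All at rest, flat and upright on their own rests: cup within 15 mm of the coaster's centre, scanner inside the lip within 15 mm of the tray's centre, switch between the flanges within 14 mm, paddle within 13 mm of the pad's; the last three along their rest's x within 15 degrees, either way (horizontal distance between cup_mid and coaster below 0.015 m and z of cup_mid in the frame of coaster between 0.046 and 0.052 m and angle between each of cup_mid, scanner_mid, switch_mid, paddle_mid's own z axis and vertical below 0.08 rad and linear speed of each of cup, scanner, switch, paddle below 0.02 m/s and horizontal distance between scanner_mid and tray below 0.015 m and z of scanner_mid in the frame of tray between 0.017 and 0.023 m and angle between the x axis of scanner_mid and the x axis of tray, either way round below 0.26 rad and horizontal distance between switch_mid and bracket below 0.014 m and z of switch_mid in the frame of bracket between 0.02 and 0.026 m and angle between the x axis of switch_mid and the x axis of bracket, either way round below 0.26 rad and horizontal distance between paddle_mid and pad below 0.013 m and z of paddle_mid in the frame of pad between 0.015 and 0.021 m and angle between the x axis of paddle_mid and the x axis of pad, either way round below 0.26 rad); the robot touches nothing.
It fails at once if the pen cup is tipped over (angle between cup_mid's own z axis and vertical above 0.8 rad).
It fails at once if the logbook is pushed out of its place (distance of logbook from where it was at the start of the episode above 0.02 m).
It also fails if it takes over 144 s, if anything falls off the work surface, if the arm or the gripper's body presses on something with over 40 N, if the wrist force passes 120 N, or if a joint passes its speed limit or range.

## Robot

A 6-joint arm with a two-finger parallel gripper is mounted at the origin on the work surface. World frame = base frame: x ahead of the robot, y to its left, z up, the work surface at z = 0. Lengths are in m, angles in degrees, forces in N, time in s.
With the tool pointing down it reaches from about 0.4 to 0.825 m from the base axis. Payload 7 kg.
Tool frame: the origin (TCP) lies where the fingers leave the gripper's body, on its centre line; the fingertips stand 66 mm ahead of it and the grasp point (between the pads) lies 47 mm ahead of it; z points along the fingers, y is the direction in which the jaws open and shut (so a half turn about z gives the same grasp; the last joint's range is limited). The gripper opens to 88 mm and grips with 3 to 60 N. Pads are 19 mm wide; open, the fingers measure 130 mm over their backs; the gripper's body (78 mm by 193 mm) begins 47 mm behind the grasp point.
Start: joints at [85.835, 20.546, 0.682, 0, -70.136, -16.507], TCP at [0.238, 0.632, 0.292] pointing down, gripper open.
Joint ranges: [-176.03, 176.03], [-82.01, 121.73], [-58.28, 71.71], [-173.87, 95.51], [-174.79, -0.11], [-173.66, 173.66]. Speed limits (degrees/s): [136.94, 136.94, 172.46, 180, 180, 180].

## Interface

Orientations are given as [roll, pitch, yaw] about the fixed x, y, z axes, in that order (R = Rz(yaw) Ry(pitch) Rx(roll)).
In Python, from plant import get_obs, snapshot, close_job gives the robot as it stands.
- The arm moves only by the tool play_rows, never from a script. Its argument "series" is a list of rows, each a list of 5 numbers: the opening in per cent of the stroke, from 0 (shut) to 100 (fully open), then the shift along the tool's x, y, z in m, then the turn about the tool's z in degrees. In form: [[jaw, dx, dy, dz, spin], ...]. A call has 1 to 10 rows; each row is the pose to reach, as a shift and turn from the pose commanded when the call began, along the tool's axes at that moment; what a row does not reach only later rows make up. A row lasts 1/10 s, in which the tool goes at most 50 mm and 8.59 degrees, less where a joint would pass 70% of its speed; a pose out of reach is approached as far as the arm can. A call with a gripper value outside its range is refused whole. The fingers move at their own pace and stop on an object; the grip force is fixed at half the most. Time passes only in rows, so rows that repeat a pose let the fingers close. It gives the time, the measured TCP pose, the force and the opening at its end, in the units of the state.
- get_obs(): the state, without advancing time (a new reading comes with each control period).
- snapshot(name): name is "scene" or "top" or "wrist"; returns a dict with "frame" (480x640x3 uint8, red, green, blue), "z_map" (480x640 float32, m along the optical axis (not along the pixel's ray), 0 where there is no reading), "mtx" (3x3 intrinsics, pixels), "D" ([k1, k2, p1, p2, k3] as OpenCV has them; the pictures are not rectified), "camera_from_world" (4x4, takes a point from world to camera coordinates); the wrist camera has in their place "tool_from_camera" (4x4, takes a point from camera to tool coordinates, whose origin is the TCP and whose axes are the flange's). Camera axes: x right, y up, looking along -z (the intrinsics and any distortion apply to the point x, -y, -z); pixel columns grow to the right and rows downward; lengths in m; the calibration is good to about 2 mm. A picture is of the moment at which its call begins: read the wrist's pose just before it.
- close_job(): hands the job in, once; it reports no verdict.
The state is a dict: "clock": time; "joint_pos": joint angles; "qvel": joint speeds; "tau": joint torques, N m; "tool_pos": TCP position; "orientation": TCP orientation; "force": force on the tool from outside, world axes, zero at the start; "moment": the same for the moment, N m; "opening": finger opening in m.
Only numpy, scipy, OpenCV 4.12 (cv2) and the standard library are available. Lean on these libraries where they do the work, as an engineer would, in place of code of your own. Each camera call takes 0.05 s, during which the arm holds its last target.

## Working session

There is one attempt and no reset: what is moved stays moved. The work goes in short steps, Python scripts to look and compute and a tool call to move; the robot and the scene stay as the last step left them, time stands still between calls to the robot, and variables do not carry over. Pictures are saved under pics/ and viewed, and the job is handed in when it is done.

Besides the shell and the picture viewer there is one more tool, called as name(argument=value, ...), one argument or row to a line, values as JSON. play_rows: Moves the arm, as the interface text tells. Its arguments: {"type":"object","properties":{"series":{"type":"array"}},"required":["series"]}

```bash
ls && mkdir -p pics
python3 - <<'E'
from plant import get_obs, snapshot
import cv2, numpy as np
o=get_obs(); print({k:np.round(v,3).tolist() for k,v in o.items()})
for n in ("scene","top","wrist"):
    s=snapshot(n); cv2.imwrite(f"pics/{n}0.png",s["frame"][:,:,::-1]); np.savez(f"{n}0.npz",**s)
    print(n,s["mtx"].tolist(),s["D"], np.round(s.get("camera_from_world",s.get("tool_from_camera")),4).tolist())
E
```

```text
pics
{'clock': 0.0, 'joint_pos': [85.834, 20.591, 0.635, -0.023, -70.136, -16.509], 'qvel': [-0.042, -0.051, -0.017, -0.103, 0.03, -0.024], 'tau': [0.001, -58.271, 29.305, 6.997, 0.007, -0.0], 'tool_pos': [0.238, 0.631, 0.291], 'orientation': [179.905, -0.006, -20.682], 'force': [0.234, -0.55, -0.06], 'moment': [0.02, 0.009, 0.003], 'opening': 0.088}
scene [[489.9393567041318, 0.0, 316.5518242352733], [0.0, 489.9393567041318, 242.89328342522487], [0.0, 0.0, 1.0]] [-0.09290044  0.          0.          0.          0.        ] [[0.6462, 0.7631, 0.0118, -0.3278], [-0.6525, 0.5444, 0.5271, 0.2415], [0.3958, -0.3483, 0.8497, -1.3539], [0.0, 0.0, 0.0, 1.0]]
top [[499.69999361923027, 0.0, 314.7612480159649], [0.0, 499.69999361923027, 240.77114796868398], [0.0, 0.0, 1.0]] [-0.0801507  0.         0.         0.         0.       ] [[-0.0814, -0.9967, -0.0035, 0.0483], [0.9669, -0.0798, 0.2423, -0.4834], [-0.2418, 0.0163, 0.9702, -1.0284], [0.0, 0.0, 0.0, 1.0]]
wrist [[401.2376295583877, 0.0, 318.5833244790841], [0.0, 401.2376295583877, 237.0695189441923], [0.0, 0.0, 1.0]] [-0.05116792  0.          0.          0.          0.        ] [[-0.0004, 0.9603, 0.2791, 0.0751], [1.0, 0.0006, -0.0007, -0.0016], [-0.0008, 0.2791, -0.9603, -0.0934], [0.0, 0.0, 0.0, 1.0]]
```

View pics/top0.png

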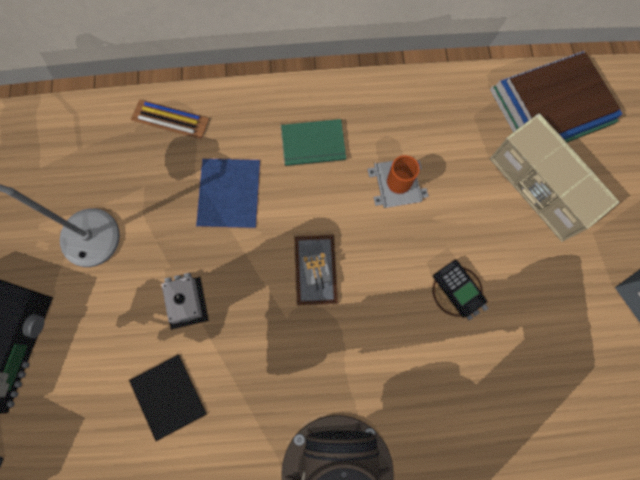

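View pics/scene0.png

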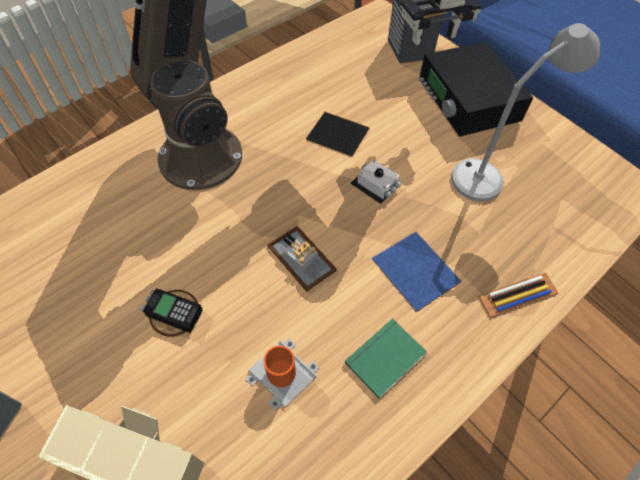

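View pics/wrist0.png

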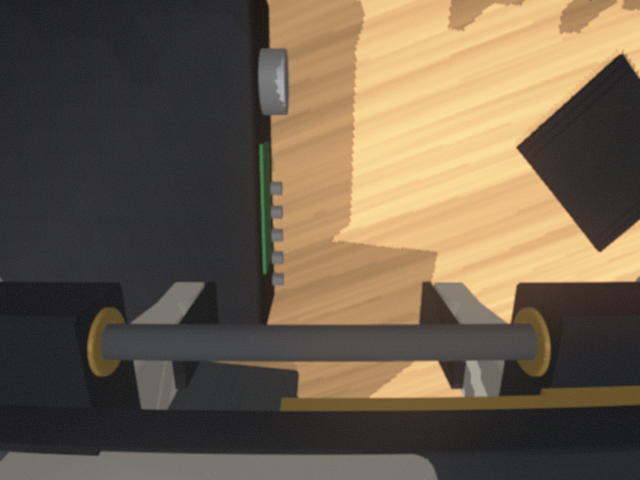

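The top view shows the switch at (183,300) on a small black pad, and a larger decoy pad at (167,397). The paddle is on the tray at (316,268), the cup on the bracket at (402,180), and the scanner on the coaster at (460,290). The felt at (228,192) is empty. Next I'll measure positions.

```bash
cat > h.py <<'E'
import numpy as np, cv2
from scipy.spatial.transform import Rotation as R
def load(n): return dict(np.load(n))
def cam_pose(s,obs=None):
    if "camera_from_world" in s: return np.linalg.inv(s["camera_from_world"])
    T=np.eye(4); T[:3,:3]=R.from_euler('xyz',obs["orientation"],degrees=True).as_matrix(); T[:3,3]=obs["tool_pos"]
    return T@s["tool_from_camera"]
def rays(s,px,W):
    p=cv2.undistortPoints(np.asarray(px,float).reshape(-1,1,2),s["mtx"],s["D"]).reshape(-1,2)
    d=np.c_[p[:,0],-p[:,1],-np.ones(len(p))]
    return d@W[:3,:3].T, W[:3,3], d
def onplane(s,px,z,W):
    d,o,_=rays(s,px,W); t=(z-o[2])/d[:,2]; return o+d*t[:,None]
def cloud(s,W):
    h,w=s["z_map"].shape; u,v=np.meshgrid(np.arange(w),np.arange(h))
    d,o,_=rays(s,np.c_[u.ravel(),v.ravel()],W)
    P=o+d*s["z_map"].reshape(-1,1); P[s["z_map"].ravel()==0]=np.nan
    return P.reshape(h,w,3)
def rect(P):
    (c,(a,b),ang)=cv2.minAreaRect(np.float32(P[:,:2]*1000))
    if a<b: a,b,ang=b,a,ang+90
    return np.round([c[0]/1000,c[1]/1000],4),round(a,1),round(b,1),round((ang+90)%180-90,1)
def big(mask,k=3):
    n,l,st,c=cv2.connectedComponentsWithStats(mask.astype(np.uint8)); i=1+np.argmax(st[1:,4]); return l==i
E
python3 - <<'E'
from h import *
s=load("top0.npz"); W=cam_pose(s); P=cloud(s,W)
print("cam",W[:3,3])
# height noise on desk
print("desk z", np.nanmedian(P[330:350,230:250,2]),np.nanstd(P[330:350,230:250,2]))
def roi(x0,x1,y0,y1):
    m=np.zeros((480,640),bool); m[y0:y1,x0:x1]=1; return m
f=s["frame"].astype(int); hsv=cv2.cvtColor(s["frame"],cv2.COLOR_RGB2HSV)
def planefit(mask,z,name):
    m=big(mask); v,u=np.nonzero(m); Q=onplane(s,np.c_[u,v],z,W)
    print(name,z,rect(Q),"zmed",round(float(np.nanmedian(P[m][:,2])),4),m.sum()); return m
dark=(hsv[:,:,2]<60)
planefit(dark&roi(120,215,345,450),.004,"bigpad")
planefit((hsv[:,:,0]>100)&(hsv[:,:,0]<130)&(hsv[:,:,1]>120)&roi(185,270,150,240),.004,"felt")
planefit((hsv[:,:,0]>60)&(hsv[:,:,0]<95)&(hsv[:,:,1]>90)&roi(270,355,110,175),.014,"logbook")
planefit((hsv[:,:,0]<8)&(hsv[:,:,1]>150)&roi(380,425,150,195),.094,"cup all")
# heights
for nm,r,z0,z1,zp in [("switch top",roi(150,215,265,335),.036,.046,.042),("switch knob",roi(150,215,265,335),.049,.07,.055),("paddle >.026",roi(295,340,235,305),.024,.07,.035),
   ("scanner",roi(425,495,250,325),.025,.06,.036),("cup rim",roi(375,430,140,200),.085,.12,.094)]:
    planefit(r&(P[:,:,2]>z0)&(P[:,:,2]<z1),zp,nm)
crop=lambda x0,x1,y0,y1:cv2.resize(s["frame"][y0:y1,x0:x1,::-1],(400,300),interpolation=cv2.INTER_CUBIC)
a=np.vstack([np.hstack([crop(140,240,265,340),crop(265,365,232,307)]),np.hstack([crop(350,450,140,215),crop(410,510,250,325)])])
cv2.imwrite("pics/crops.png",a)
E
```

```text
cam [0.2227108  0.02636919 1.11502146]
desk z 0.0005600403714778324 0.002122705710120223
bigpad 0.004 (array([0.1801, 0.3535]), 140.7, 120.3, 23.5) zmed 0.0064 3664
felt 0.004 (array([0.6346, 0.2013]), 162.3, 131.8, -6.1) zmed 0.0048 3058
logbook 0.014 (array([ 0.7492, -0.0082]), 140.1, 85.7, -88.6) zmed 0.0144 1860
cup all 0.094 (array([ 0.6302, -0.1944]), 4.7, 2.2, -7.3) zmed 0.0386 3
switch top 0.042 (array([0.384 , 0.3098]), 95.4, 66.7, 9.2) zmed 0.0424 1095
switch knob 0.055 (array([0.3839, 0.3109]), 22.2, 19.4, 85.6) zmed 0.0556 87
paddle >.026 0.035 (array([0.4227, 0.0105]), 78.3, 53.4, 6.7) zmed 0.0343 721
scanner 0.036 (array([ 0.3556, -0.3027]), 128.9, 66.6, 30.0) zmed 0.0361 1616
cup rim 0.094 (array([ 0.6251, -0.2014]), 62.3, 61.2, 85.5) zmed 0.0928 204
```

View pics/crops.png

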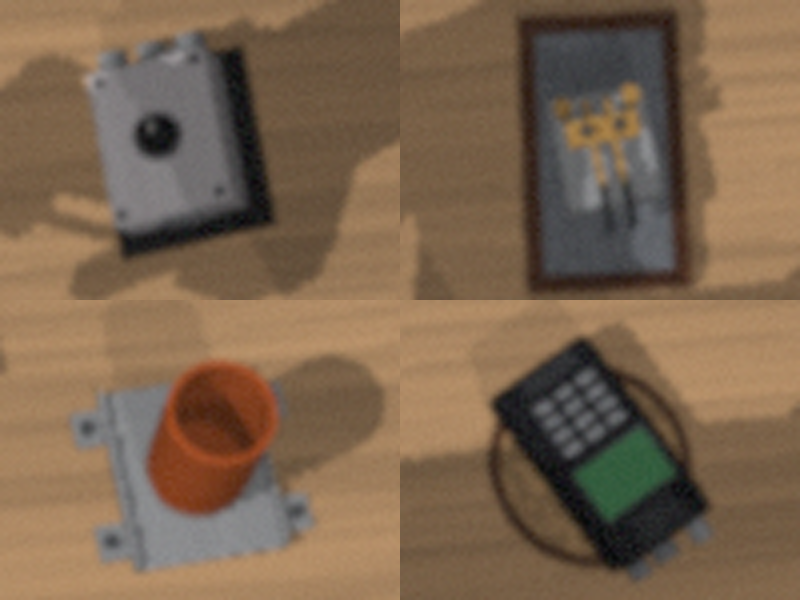

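```bash
cat > plan.py <<'E'
import sys; from h import *
from plant import get_obs
def plan(x,y,z,yaw):
    o=get_obs(); Rt=R.from_euler('xyz',o["orientation"],degrees=True).as_matrix()
    d=Rt.T@(np.array([x,y,z])-o["tool_pos"]); 
    dy=(yaw-o["orientation"][2]+90)%180-90   # jaws symmetric
    print("t",round(o["clock"],2),"pos",np.round(o["tool_pos"],4),"rpy",np.round(o["orientation"],2),"j6",round(o["joint_pos"][5],1),"open",round(o["opening"],4),"F",np.round(o["force"],1))
    print("move dx,dy,dz",np.round(d,4),"spin",round(-dy,2))
if __name__=="__main__": plan(*map(float,sys.argv[1:5]))
E
python3 plan.py .384 .310 .22 9.2
```

```text
t 0.15 pos [0.2382 0.6313 0.2915] rpy [ 1.7993e+02 -1.0000e-02 -2.0670e+01] j6 -16.5 open 0.0878 F [-0.5  1.2  0.3]
move dx,dy,dz [0.2498 0.249  0.0718] spin -29.87
```

play_rows(
  series=[
    [100, 0.25, 0.249, 0.07, -30],
    [100, 0.25, 0.249, 0.07, -30],
    [100, 0.25, 0.249, 0.07, -30],
    [100, 0.25, 0.249, 0.07, -30],
    [100, 0.25, 0.249, 0.07, -30],
    [100, 0.25, 0.249, 0.07, -30],
    [100, 0.25, 0.249, 0.07, -30],
    [100, 0.25, 0.249, 0.07, -30],
    [100, 0.25, 0.249, 0.07, -30],
    [100, 0.25, 0.249, 0.07, -30],
  ],
)

```text
clock: 1.15
tool_pos: [0.3845, 0.3107, 0.2224]
orientation: [-180.0, -0.0, 9.3]
force: [-0.3, 0.3, 0.5]
opening: 0.0878
```

```bash
cat > wr.py <<'E'
import sys; from h import *
from plant import get_obs,snapshot
def grab(name):
    o=get_obs(); s=snapshot("wrist"); cv2.imwrite(f"pics/{name}.png",s["frame"][:,:,::-1])
    return o,s,cam_pose(s,o)
E
python3 - <<'E'
from wr import *
o,s,W=grab("w1"); P=cloud(s,W)
for z0,z1,zp in[(.036,.048,.042),(.05,.065,.055)]:
    m=(P[:,:,2]>z0)&(P[:,:,2]<z1); m[300:]=0; m=big(m); v,u=np.nonzero(m); print(rect(onplane(s,np.c_[u,v],zp,W)),np.nanmedian(P[m][:,2]),m.sum(),u.min(),u.max(),v.min(),v.max())
E
```

```text
(array([0.3856, 0.3117]), 96.1, 65.9, 9.5) 0.04300262656437642 10565 271 367 162 293
(array([0.3862, 0.3118]), 21.6, 21.5, 53.6) 0.055978678243189806 812 304 335 218 250
```

View pics/w1.png

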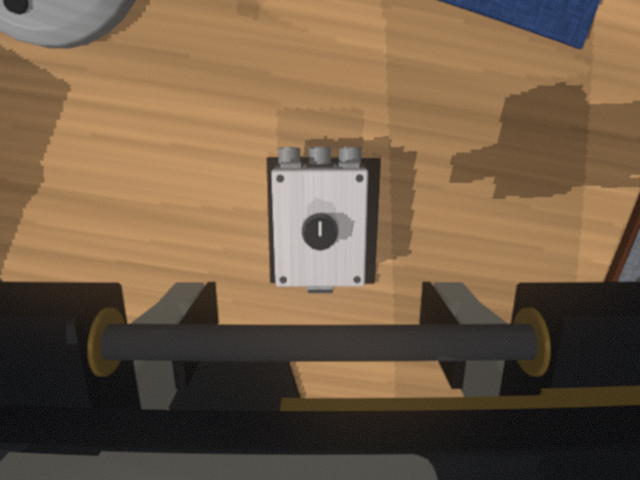

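The wrist view shows the switch case at columns 271–368, rows 168–287, with its knob at (320,232). The knob lies at (0.386, 0.312) and the case yaw is 9.5°, which agrees with the top view within 2 mm. I'll grasp it.

play_rows(
  series=[
    [100, 0.001, -0.001, 0.03, 0],
    [100, 0.001, -0.001, 0.08, 0],
    [100, 0.001, -0.001, 0.12, 0],
    [100, 0.001, -0.001, 0.135, 0],
    [100, 0.001, -0.001, 0.142, 0],
    [100, 0.001, -0.001, 0.142, 0],
    [0, 0.001, -0.001, 0.142, 0],
    [0, 0.001, -0.001, 0.142, 0],
    [0, 0.001, -0.001, 0.142, 0],
    [0, 0.001, -0.001, 0.142, 0],
  ],
)

```text
clock: 2.2
tool_pos: [0.3853, 0.3116, 0.0811]
orientation: [-180.0, -0.0, 9.3]
force: [-1.5, -0.3, 6.0]
opening: 0.0658
```

play_rows(
  series=[
    [0, 0, 0, 0, 0],
    [0, 0, 0, 0, 0],
    [0, 0, 0, 0, 0],
  ],
)

```text
clock: 2.5
tool_pos: [0.3853, 0.3116, 0.0811]
orientation: [-180.0, -0.0, 9.3]
force: [-1.8, -1.4, 7.6]
opening: 0.0661
```

```bash
python3 plan.py .635 .201 .20 -6
```

```text
t 2.5 pos [0.3853 0.3116 0.0811] rpy [-1.7995e+02 -5.0000e-02  9.3400e+00] j6 37.6 open 0.0661 F [-1.8 -1.4  7.6]
move dx,dy,dz [ 0.2285  0.1496 -0.1188] spin 15.34
```

play_rows(
  series=[
    [0, 0, 0, -0.02, 0],
    [0, 0, 0, -0.06, 0],
    [0, 0, 0, -0.1, 0],
    [0, 0.045, 0.03, -0.1, 5],
    [0, 0.09, 0.06, -0.1, 10],
    [0, 0.13, 0.085, -0.1, 15],
    [0, 0.17, 0.11, -0.1, 15],
    [0, 0.205, 0.135, -0.1, 15],
    [0, 0.228, 0.15, -0.1, 15],
    [0, 0.228, 0.15, -0.1, 15],
  ],
)

```text
clock: 3.5
tool_pos: [0.637, 0.1981, 0.179]
orientation: [180.0, 0.0, -5.9]
force: [-0.7, -0.4, -4.1]
opening: 0.0662
```

```bash
python3 plan.py .635 .201 .0815 -6
```

```text
t 3.5 pos [0.637  0.1981 0.179 ] rpy [ 1.7996e+02  3.0000e-02 -5.8900e+00] j6 50.1 open 0.0662 F [-0.7 -0.4 -4.1]
move dx,dy,dz [-0.0022 -0.0028  0.0975] spin 0.11
```

play_rows(
  series=[
    [0, 0, 0, 0.04, 0],
    [0, 0, 0, 0.075, 0],
    [0, 0, 0, 0.088, 0],
    [0, 0, 0, 0.094, 0],
    [0, 0, 0, 0.097, 0],
    [0, 0, 0, 0.097, 0],
    [0, 0, 0, 0.097, 0],
  ],
)

```text
clock: 4.2
tool_pos: [0.6351, 0.2009, 0.0848]
orientation: [-179.9, -0.1, -5.6]
force: [0.5, 0.6, -2.8]
opening: 0.0658
```

play_rows(
  series=[
    [0, 0, 0, 0.002, 0],
    [0, 0, 0, 0.003, 0],
    [0, 0, 0, 0.003, 0],
  ],
)

```text
clock: 4.5
tool_pos: [0.6347, 0.2006, 0.0811]
orientation: [-180.0, -0.1, -5.7]
force: [-1.8, 0.1, 4.0]
opening: 0.0658
```

Contact is made on the felt. I'll release, rise, and move toward the tray with the paddle.

play_rows(
  series=[
    [100, 0, 0, 0, 0],
    [100, 0, 0, 0, 0],
    [100, 0, 0, 0, 0],
    [100, 0, 0, 0, 0],
    [100, 0, 0, -0.03, 0],
    [100, 0, 0, -0.08, 0],
    [100, 0, 0, -0.12, 0],
    [100, 0, 0, -0.14, 0],
    [100, 0, 0, -0.14, 0],
  ],
)

```text
clock: 5.4
tool_pos: [0.636, 0.2011, 0.2246]
orientation: [-179.8, -0.3, -5.6]
force: [-0.3, 0.5, -0.5]
opening: 0.0876
```

```bash
python3 plan.py .415 .010 .22 6.7
python3 - <<'E'
from h import *
from plant import snapshot
s=snapshot("top"); np.savez("top1.npz",**s); cv2.imwrite("pics/top1.png",s["frame"][:,:,::-1])
E
```

```text
t 5.4 pos [0.636  0.2011 0.2246] rpy [-179.79   -0.33   -5.65] j6 50.0 open 0.0876 F [-0.3  0.5 -0.5]
move dx,dy,dz [-0.2011  0.2119  0.0026] spin -12.35
```

View pics/top1.png

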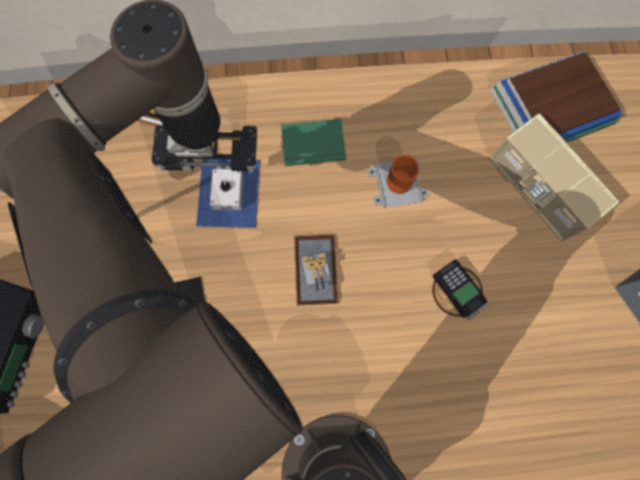

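The switch sits on the felt at (226,188) in the top view. Next I'll move over the paddle.

play_rows(
  series=[
    [100, -0.04, 0.042, 0, -6],
    [100, -0.08, 0.085, 0, -12],
    [100, -0.12, 0.127, 0, -12],
    [100, -0.16, 0.17, 0, -12],
    [100, -0.2, 0.212, 0, -12],
    [100, -0.2, 0.212, 0, -12],
    [100, -0.2, 0.212, 0, -12],
    [100, -0.2, 0.212, 0, -12],
    [100, -0.2, 0.212, 0, -12],
  ],
)

```text
clock: 6.35
tool_pos: [0.4148, 0.0095, 0.2198]
orientation: [180.0, 0.0, 6.3]
force: [0.2, 0.2, 0.7]
opening: 0.0878
```

Run:
```python
from wr import *
o,s,W=grab("w2"); P=cloud(s,W); np.savez("w2.npz",**s); print(o["tool_pos"],o["orientation"])
hsv=cv2.cvtColor(s["frame"],cv2.COLOR_RGB2HSV)
for z0,z1,zp in[(.026,.037,.032),(.026,.07,.032),(.042,.065,.05)]:
    m=(P[:,:,2]>z0)&(P[:,:,2]<z1); m[300:]=0; m=big(m); v,u=np.nonzero(m); print(rect(onplane(s,np.c_[u,v],zp,W)),np.nanmedian(P[m][:,2]),m.sum(),u.min(),u.max(),v.min(),v.max())
cv2.imwrite("pics/w2b.png",cv2.resize(s["frame"][120:300,200:440,::-1],(800,600)))
```

```text
[0.41484294 0.00945336 0.21984936] [1.79989920e+02 1.61132408e-02 6.33470352e+00]
(array([0.4318, 0.0111]), 64.2, 53.7, 7.1) 0.032908489878842595 3781 282 358 161 249
(array([0.4192, 0.0096]), 89.6, 53.7, 7.1) 0.03360991274256259 6873 282 358 161 281
(array([0.421 , 0.0096]), 78.1, 46.7, 7.3) 0.05186867553880947 2676 285 356 169 281
```

View pics/w2.png

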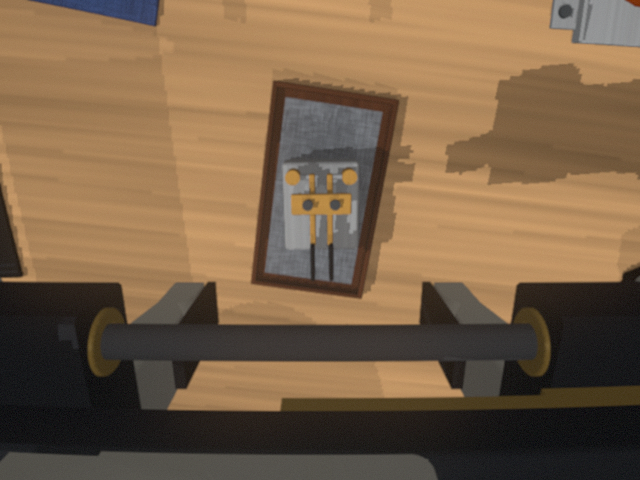

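View pics/w2b.png

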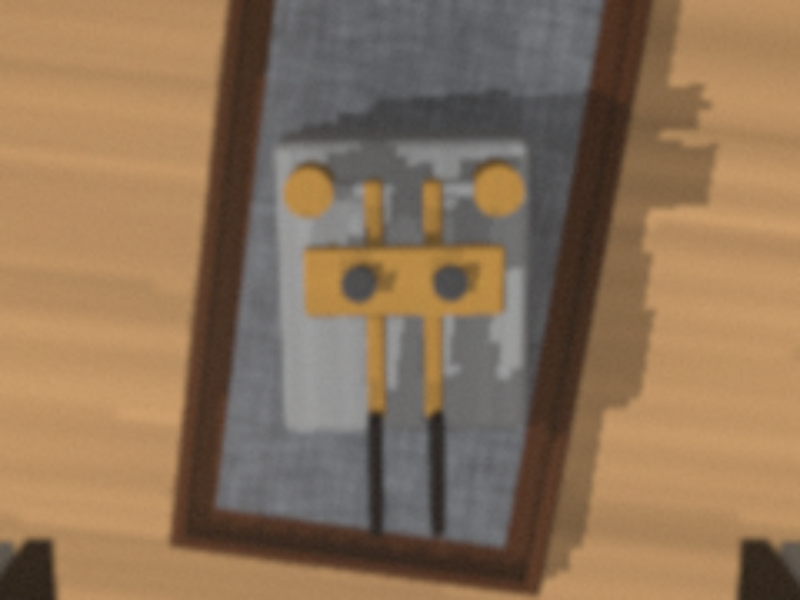

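The wrist view shows the paddle base at columns 282–358, rows 161–249. It measures 64×54 mm, with its centre at (0.432, 0.011) and yaw 7.1°.

```bash
python3 plan.py .4318 .0108 .080 7.1
```

```text
t 6.4 pos [0.415  0.0096 0.2198] rpy [1.7998e+02 3.0000e-02 6.3400e+00] j6 67.5 open 0.0872 F [0.  0.2 0.3]
move dx,dy,dz [0.0169 0.0006 0.1398] spin -0.76
```

play_rows(
  series=[
    [100, 0.017, 0.001, 0.03, -1],
    [100, 0.017, 0.001, 0.075, -1],
    [100, 0.017, 0.001, 0.115, -1],
    [100, 0.017, 0.001, 0.133, -1],
    [100, 0.017, 0.001, 0.139, -1],
    [100, 0.017, 0.001, 0.139, -1],
    [100, 0.017, 0.001, 0.139, -1],
    [0, 0.017, 0.001, 0.139, -1],
    [0, 0.017, 0.001, 0.139, -1],
    [0, 0.017, 0.001, 0.139, -1],
  ],
)

```text
clock: 7.4
tool_pos: [0.4318, 0.0103, 0.0819]
orientation: [-180.0, -0.1, 7.3]
force: [-0.7, 0.4, -0.5]
opening: 0.0691
```

play_rows(
  series=[
    [0, 0.0, 0, 0, 0],
    [0, 0, 0, 0, 0],
    [0, 0, 0, 0, 0],
    [0, 0, 0, 0, 0],
  ],
)

```text
clock: 7.8
tool_pos: [0.4316, 0.01, 0.0814]
orientation: [180.0, -0.0, 7.3]
force: [-0.8, 0.2, 6.3]
opening: 0.0534
```

play_rows(
  series=[
    [0, 0, 0, -0.02, 0],
    [0, 0, 0, -0.06, 0],
    [0, 0, 0, -0.1, 0],
    [0, 0, 0, -0.13, 0],
    [0, 0, 0, -0.13, 0],
    [0, 0, 0, -0.13, 0],
  ],
)

```text
clock: 8.4
tool_pos: [0.4307, 0.01, 0.2105]
orientation: [-179.9, 0.0, 7.3]
force: [0.2, -0.0, -6.4]
opening: 0.0538
```

```bash
python3 - <<'E'
from wr import *
s=snapshot("top"); np.savez("top2.npz",**s); cv2.imwrite("pics/top2.png",s["frame"][:,:,::-1])
s=snapshot("scene"); np.savez("scene2.npz",**s); cv2.imwrite("pics/scene2.png",s["frame"][:,:,::-1])
grab("w3")
E
python3 plan.py .384 .31 .22 9
```

```text
t 8.55 pos [0.4302 0.0097 0.2093] rpy [179.96   0.21   7.3 ] j6 69.6 open 0.0539 F [ 0.3 -0.3 -7.1]
move dx,dy,dz [-0.0077 -0.3038 -0.0109] spin -1.7
```

View pics/top2.png

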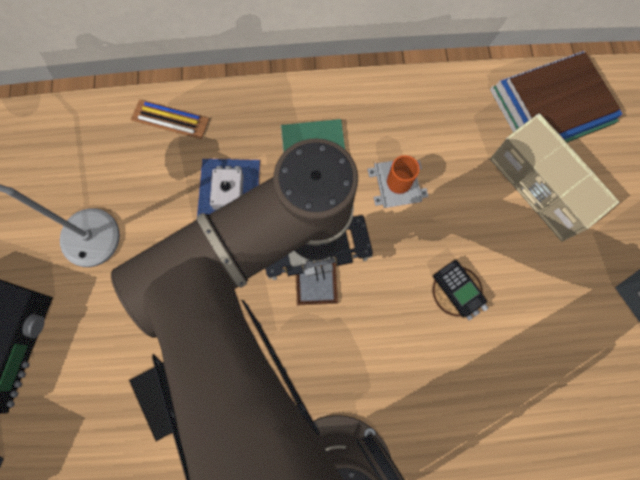

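View pics/w3.png

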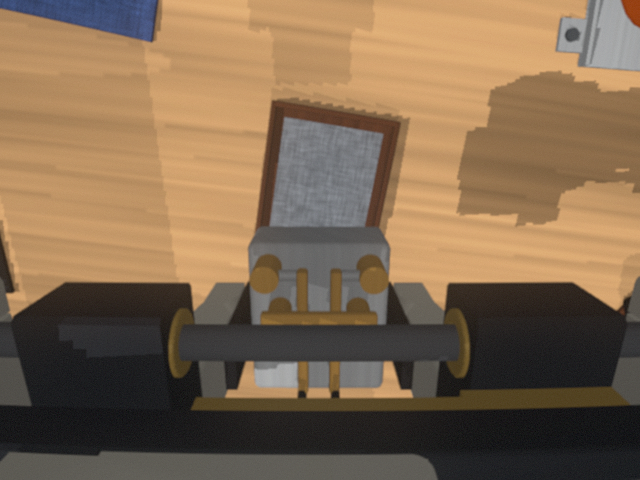

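View pics/scene2.png

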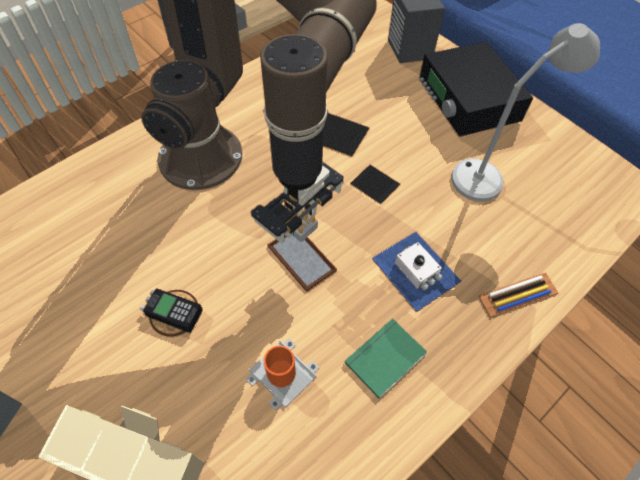

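The scene view shows the empty small pad at (375,183), and the paddle is held. I'll measure the pad there and then check it with the wrist camera.

```bash
python3 - <<'E'
from h import *
s=load("scene2.npz"); W=cam_pose(s)
g=s["frame"].max(2); 
def fit(x0,x1,y0,y1,z,th,name):
    m=np.zeros(g.shape,bool); m[y0:y1,x0:x1]=g[y0:y1,x0:x1]<th; m=big(m); v,u=np.nonzero(m)
    print(name,rect(onplane(s,np.c_[u,v],z,W)),m.sum())
fit(347,403,162,206,.004,70,"pad"); fit(347,403,162,206,.004,90,"pad")
E
python3 plan.py .300 .300 .22 9
```

```text
pad (array([0.3855, 0.3066]), 100.0, 83.9, 8.8) 913
pad (array([0.3852, 0.3068]), 100.5, 86.1, 8.7) 951
t 8.55 pos [0.4302 0.0097 0.2093] rpy [179.96   0.21   7.3 ] j6 69.6 open 0.0539 F [ 0.3 -0.3 -7.1]
move dx,dy,dz [-0.0923 -0.3045 -0.0106] spin -1.7
```

play_rows(
  series=[
    [0, 0, -0.04, -0.01, -1],
    [0, 0, -0.08, -0.01, -2],
    [0, 0, -0.12, -0.01, -2],
    [0, 0, -0.16, -0.01, -2],
    [0, -0.01, -0.2, -0.01, -2],
    [0, -0.03, -0.24, -0.01, -2],
    [0, -0.06, -0.27, -0.01, -2],
    [0, -0.08, -0.3, -0.01, -2],
    [0, -0.08, -0.304, -0.01, -2],
    [0, -0.08, -0.304, -0.01, -2],
  ],
)

```text
clock: 9.55
tool_pos: [0.3126, 0.3018, 0.2199]
orientation: [179.9, 0.1, 9.5]
force: [1.3, 0.2, -5.1]
opening: 0.0536
```

```bash
python3 - <<'E'
from wr import *
o,s,W=grab("w4"); print(o["tool_pos"],o["orientation"],o["opening"])
g=s["frame"].max(2); m=(g<70); m[262:]=0
n,l,st,c=cv2.connectedComponentsWithStats(m.astype(np.uint8))
for i in range(1,n):
    if st[i,4]>500:
        v,u=np.nonzero(l==i); print(st[i],rect(onplane(s,np.c_[u,v],.004,W)))
E
python3 plan.py .385 .307 .20 9
```

```text
[0.31255734 0.30180003 0.21992988] [1.79876094e+02 7.89890168e-02 9.47147133e+00] 0.0535858659542963
[  268    56   120   141 15937] (array([0.3823, 0.3083]), 101.7, 85.7, 8.8)
t 9.6 pos [0.313 0.301 0.22 ] rpy [1.7986e+02 9.0000e-02 9.3900e+00] j6 29.3 open 0.0543 F [-0.5  0.3 -5.4]
move dx,dy,dz [0.0721 0.0058 0.0199] spin 0.39
```

View pics/w4.png

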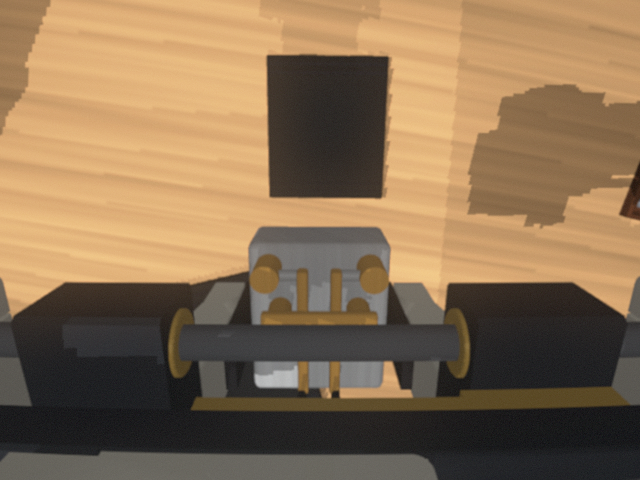

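The wrist view shows the pad at columns 268–388, rows 56–197, with its centre at (0.382, 0.308). The scene camera gives (0.385, 0.307), so I'll use (0.384, 0.3075) with yaw 8.8°.

play_rows(
  series=[
    [0, 0.035, 0.0, 0.02, 0.5],
    [0, 0.071, 0.005, 0.04, 0.5],
    [0, 0.071, 0.005, 0.08, 0.5],
    [0, 0.071, 0.005, 0.11, 0.5],
    [0, 0.071, 0.005, 0.125, 0.5],
    [0, 0.071, 0.005, 0.132, 0.5],
    [0, 0.071, 0.005, 0.132, 0.5],
    [0, 0.071, 0.005, 0.132, 0.5],
  ],
)

```text
clock: 10.4
tool_pos: [0.3848, 0.308, 0.0897]
orientation: [-180.0, -0.0, 8.8]
force: [-0.1, -0.4, -5.5]
opening: 0.0536
```

```bash
python3 plan.py .384 .3075 .0812 8.8
```

```text
t 10.4 pos [0.3848 0.308  0.0897] rpy [-1.7998e+02 -4.0000e-02  8.8100e+00] j6 37.2 open 0.0536 F [-0.1 -0.4 -5.5]
move dx,dy,dz [-0.0009  0.0004  0.0085] spin 0.01
```

play_rows(
  series=[
    [0, -0.001, 0, 0.004, 0],
    [0, -0.001, 0, 0.007, 0],
    [0, -0.001, 0, 0.009, 0],
    [0, -0.001, 0, 0.009, 0],
  ],
)

```text
clock: 10.8
tool_pos: [0.3832, 0.3081, 0.0814]
orientation: [-180.0, -0.0, 8.9]
force: [-4.3, -1.9, 9.4]
opening: 0.0538
```

The paddle has seated on the pad. I'll release it and back off.

play_rows(
  series=[
    [100, 0, 0, 0, 0],
    [100, 0, 0, 0, 0],
    [100, 0, 0, 0, 0],
    [100, 0, 0, 0, 0],
    [100, 0, 0, -0.02, 0],
    [100, 0, 0, -0.06, 0],
    [100, 0, 0, -0.11, 0],
    [100, 0, 0, -0.14, 0],
    [100, 0, 0, -0.14, 0],
  ],
)

```text
clock: 11.7
tool_pos: [0.3847, 0.3097, 0.225]
orientation: [-179.6, -0.4, 8.9]
force: [-0.7, 0.5, -0.9]
opening: 0.0875
```

```bash
python3 - <<'E'
from wr import *
o,s,W=grab("w5"); P=cloud(s,W); print(o["tool_pos"])
for z0,z1,zp in[(.026,.037,.032),(.026,.07,.032)]:
    m=(P[:,:,2]>z0)&(P[:,:,2]<z1); m[300:]=0; m=big(m); v,u=np.nonzero(m); print(rect(onplane(s,np.c_[u,v],zp,W)),np.nanmedian(P[m][:,2]))
m=s["frame"].max(2)<75; m[275:]=0; m[:100]=0; m=m|((P[:,:,2]>.025)&(P[:,:,2]<.07)&(np.arange(480)[:,None]<290)); m=big(m); v,u=np.nonzero(m);print("pad+",rect(onplane(s,np.c_[u,v],.004,W)))
E
python3 plan.py .46 0 .22 20;  python3 plan.py .35 -.30 .22 30
```

```text
[0.38468422 0.30972447 0.2250204 ]
(array([0.3834, 0.3096]), 63.6, 53.9, 8.9) 0.03291717522664023
(array([0.372 , 0.3078]), 87.0, 53.8, 8.6) 0.0336315810675446
pad+ (array([0.3793, 0.3078]), 108.7, 86.4, 8.9)
t 11.75 pos [0.3838 0.3088 0.2226] rpy [-179.77   -0.19    8.84] j6 37.1 open 0.0873 F [ 0.4  0.2 -0.3]
move dx,dy,dz [0.0278 0.3168 0.0014] spin -11.16
t 11.75 pos [0.3838 0.3088 0.2226] rpy [-179.77   -0.19    8.84] j6 37.1 open 0.0873 F [ 0.4  0.2 -0.3]
move dx,dy,dz [-1.269e-01  5.964e-01 -3.000e-04] spin -21.16
```

View pics/w5.png

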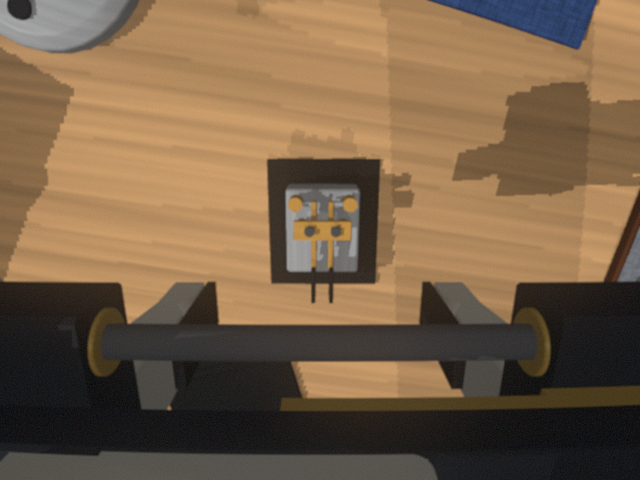

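The paddle base at columns 286–360, rows 184–272 is centred on the pad at columns 268–380, rows 159–283. On to the scanner.

play_rows(
  series=[
    [100, 0.01, 0.045, 0, -3],
    [100, 0.02, 0.09, 0, -6],
    [100, 0.025, 0.135, 0, -9],
    [100, 0.03, 0.18, 0, -12],
    [100, 0.03, 0.225, 0, -15],
    [100, 0.03, 0.27, 0, -18],
    [100, 0.03, 0.315, 0, -21],
    [100, 0.02, 0.36, 0, -21],
    [100, 0.01, 0.4, 0, -21],
    [100, -0.01, 0.44, 0, -21],
  ],
)

```text
clock: 12.75
tool_pos: [0.4406, -0.1302, 0.2191]
orientation: [-180.0, 0.1, 29.8]
force: [0.7, 0.0, -0.0]
opening: 0.0878
```

```bash
python3 plan.py .35 -.30 .22 30
```

```text
t 12.75 pos [ 0.4406 -0.1302  0.2191] rpy [-1.7997e+02  9.0000e-02  2.9820e+01] j6 111.6 open 0.0878 F [ 0.7  0.  -0. ]
move dx,dy,dz [-0.163   0.1022 -0.0007] spin -0.18
```

play_rows(
  series=[
    [100, -0.04, 0.026, 0, 0],
    [100, -0.08, 0.051, 0, 0],
    [100, -0.12, 0.077, 0, 0],
    [100, -0.16, 0.1, 0, 0],
    [100, -0.163, 0.102, 0, 0],
    [100, -0.163, 0.102, 0, 0],
    [100, -0.163, 0.102, 0, 0],
  ],
)

```text
clock: 13.45
tool_pos: [0.3502, -0.2977, 0.2195]
orientation: [-180.0, 0.0, 29.8]
force: [0.0, 0.1, 0.2]
opening: 0.0876
```

```bash
python3 - <<'E'
from wr import *
o,s,W=grab("w6"); P=cloud(s,W); print(o["tool_pos"],o["orientation"])
for z0,z1,zp in[(.026,.045,.036)]:
    m=(P[:,:,2]>z0)&(P[:,:,2]<z1); m[278:]=0; m=big(m); v,u=np.nonzero(m); print(rect(onplane(s,np.c_[u,v],zp,W)),np.nanmedian(P[m][:,2]),u.min(),u.max(),v.min(),v.max())
E
python3 - <<'E'
from h import *
from plant import snapshot
s=snapshot("top"); np.savez("top3.npz",**s); cv2.imwrite("pics/top3.png",s["frame"][:,:,::-1])
E
```

```text
[ 0.35022178 -0.2976638   0.21954726] [-1.79951878e+02  3.32319769e-02  2.98142785e+01]
(array([ 0.3694, -0.2988]), 103.0, 63.2, 29.4) 0.037179506905328175 290 383 134 277
```

View pics/w6.png

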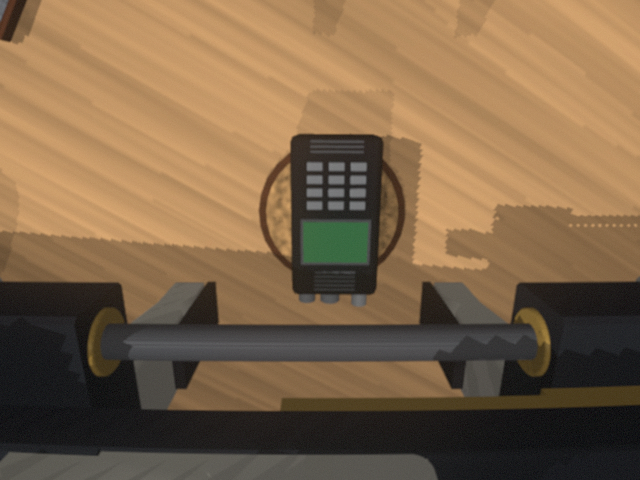

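View pics/top3.png

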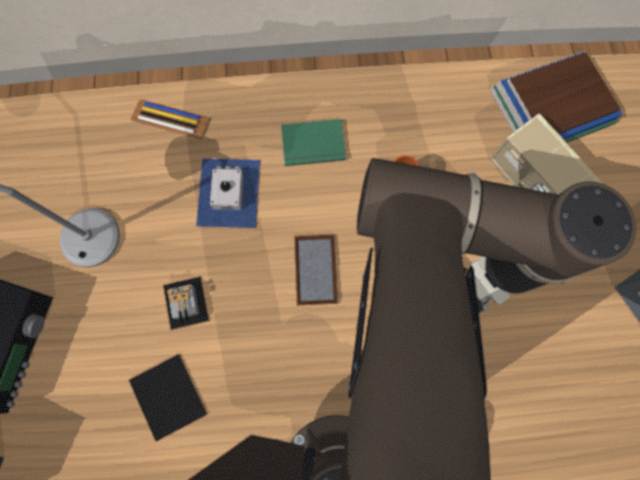

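The wrist view shows the scanner at columns 290–383, with its far end at row 134 and its knobs down to row 305. The top view shows the tray, now empty, at (316,269).

```bash
python3 - <<'E'
from h import *
s=load("top3.npz"); W=cam_pose(s); hsv=cv2.cvtColor(s["frame"],cv2.COLOR_RGB2HSV)
roi=np.zeros((480,640),bool); roi[228:312,285:348]=1
f=s["frame"].astype(int)
lip=roi&(f[:,:,0]<110)&(f[:,:,0]-f[:,:,2]>10)&(hsv[:,:,2]<105)
m=big(lip); v,u=np.nonzero(m); print("lip",rect(onplane(s,np.c_[u,v],.010,W)),m.sum())
fl=roi&(hsv[:,:,1]<70); m=big(fl); v,u=np.nonzero(m); print("floor",rect(onplane(s,np.c_[u,v],.004,W)),m.sum())
P=cloud(s,W)
roi=np.zeros((480,640),bool); roi[150:225,190:265]=1
for z0,z1,zp in [(.036,.047,.042),(.049,.07,.055)]:
    m=big(roi&(P[:,:,2]>z0)&(P[:,:,2]<z1)); v,u=np.nonzero(m); print("switch",rect(onplane(s,np.c_[u,v],zp,W)))
E
python3 plan.py .357 -.304 .079 29.5
```

```text
lip (array([0.4336, 0.0108]), 155.2, 89.9, -2.2) 711
floor (array([0.4335, 0.0119]), 142.3, 76.6, -2.2) 2087
switch (array([0.6313, 0.2009]), 92.4, 66.3, -5.8)
switch (array([0.6324, 0.1995]), 23.0, 20.6, 15.4)
t 13.55 pos [ 0.3507 -0.2972  0.2199] rpy [-1.7998e+02  1.0000e-02  2.9920e+01] j6 135.5 open 0.0878 F [-0.  -0.5  0.1]
move dx,dy,dz [0.0021 0.0091 0.1409] spin 0.42
```

play_rows(
  series=[
    [100, 0.002, 0.009, 0.03, 0],
    [100, 0.002, 0.009, 0.075, 0],
    [100, 0.002, 0.009, 0.115, 0],
    [100, 0.002, 0.009, 0.133, 0],
    [100, 0.002, 0.009, 0.141, 0],
    [100, 0.002, 0.009, 0.141, 0],
    [100, 0.002, 0.009, 0.141, 0],
    [0, 0.002, 0.009, 0.141, 0],
    [0, 0.002, 0.009, 0.141, 0],
    [0, 0.002, 0.009, 0.141, 0],
  ],
)

```text
clock: 14.55
tool_pos: [0.3568, -0.305, 0.0799]
orientation: [179.9, -0.1, 29.8]
force: [0.1, 0.1, -0.1]
opening: 0.0691
```

play_rows(
  series=[
    [0, 0, 0, 0, 0],
    [0, 0, 0, 0, 0],
    [0, 0, 0, 0, 0],
    [0, 0, 0, 0, 0],
  ],
)

```text
clock: 14.95
tool_pos: [0.357, -0.3052, 0.0799]
orientation: [179.9, -0.1, 29.8]
force: [-0.8, 0.1, 7.1]
opening: 0.0639
```

play_rows(
  series=[
    [0, 0, 0, -0.02, 0],
    [0, 0, 0, -0.06, 0],
    [0, 0, 0, -0.1, 0],
    [0, 0, 0, -0.13, 0],
    [0, 0, 0, -0.13, 0],
  ],
)

```text
clock: 15.45
tool_pos: [0.358, -0.3057, 0.2132]
orientation: [179.7, -0.3, 29.9]
force: [0.8, 0.1, -1.7]
opening: 0.0637
```

```bash
python3 plan.py .43 -.15 .2 10;python3 plan.py .435 .0112 .2 -2.2
python3 - <<'E'
from wr import *
o,s,W=grab("w7")
E
```

```text
t 15.45 pos [ 0.358  -0.3057  0.2132] rpy [179.68  -0.25  29.85] j6 136.2 open 0.0637 F [ 0.8  0.1 -1.7]
move dx,dy,dz [ 0.1398 -0.0993  0.0132] spin 19.85
t 15.45 pos [ 0.358  -0.3057  0.2132] rpy [179.68  -0.25  29.85] j6 136.2 open 0.0637 F [ 0.8  0.1 -1.7]
move dx,dy,dz [ 0.2244 -0.2366  0.0128] spin 32.05
```

View pics/w7.png

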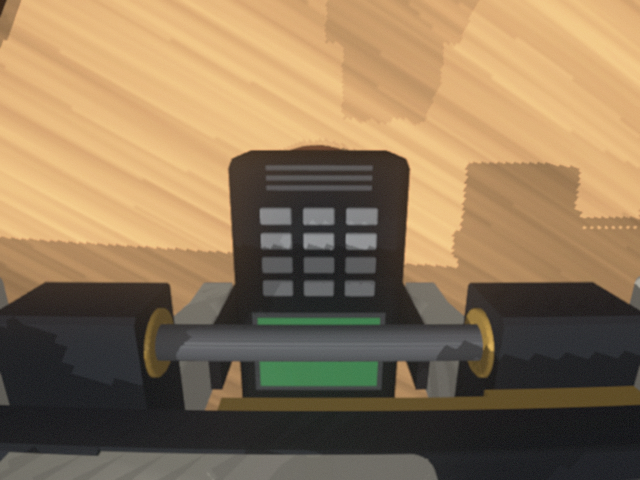

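The scanner is held level, with its far edge at row 152, columns 230–408. I'll move it to the tray.

play_rows(
  series=[
    [0, 0.04, -0.03, 0.01, 4],
    [0, 0.08, -0.06, 0.01, 8],
    [0, 0.115, -0.09, 0.01, 13],
    [0, 0.145, -0.12, 0.01, 18],
    [0, 0.17, -0.15, 0.01, 23],
    [0, 0.195, -0.18, 0.01, 28],
    [0, 0.21, -0.21, 0.01, 32],
    [0, 0.224, -0.236, 0.01, 32],
    [0, 0.224, -0.236, 0.01, 32],
    [0, 0.224, -0.236, 0.01, 32],
  ],
)

```text
clock: 16.5
tool_pos: [0.4324, 0.0115, 0.1979]
orientation: [179.9, 0.1, -2.1]
force: [-1.0, -0.7, -2.2]
opening: 0.0638
```

```bash
python3 plan.py .435 .0112 .0815 -2.2
```

```text
t 16.5 pos [0.4324 0.0115 0.1979] rpy [ 1.7995e+02  1.4000e-01 -2.0800e+00] j6 60.1 open 0.0638 F [-1.  -0.7 -2.2]
move dx,dy,dz [2.900e-03 1.000e-04 1.164e-01] spin 0.12
```

play_rows(
  series=[
    [0, 0.002, 0, 0.04, 0],
    [0, 0.002, 0, 0.075, 0],
    [0, 0.002, 0, 0.095, 0],
    [0, 0.002, 0, 0.106, 0],
    [0, 0.002, 0, 0.111, 0],
    [0, 0.002, 0, 0.114, 0],
    [0, 0.002, 0, 0.114, 0],
    [0, 0.002, 0, 0.114, 0],
  ],
)

```text
clock: 17.3
tool_pos: [0.4357, 0.0111, 0.0857]
orientation: [-180.0, -0.1, -2.2]
force: [-0.5, 0.0, -2.4]
opening: 0.0637
```

```bash
python3 plan.py .435 .0112 .0800 -2.2
```

```text
t 17.3 pos [0.4357 0.0111 0.0857] rpy [-1.7998e+02 -5.0000e-02 -2.1900e+00] j6 60.2 open 0.0637 F [-0.5  0.  -2.4]
move dx,dy,dz [-0.0007 -0.0001  0.0057] spin 0.01
```

play_rows(
  series=[
    [0, 0, 0, 0.003, 0],
    [0, 0, 0, 0.005, 0],
    [0, 0, 0, 0.006, 0],
    [0, 0, 0, 0.006, 0],
  ],
)

```text
clock: 17.7
tool_pos: [0.4355, 0.0113, 0.0799]
orientation: [180.0, -0.0, -2.1]
force: [-3.7, 1.4, 10.1]
opening: 0.0636
```

play_rows(
  series=[
    [100, 0, 0, 0, 0],
    [100, 0, 0, 0, 0],
    [100, 0, 0, 0, 0],
    [100, 0, 0, 0, 0],
    [100, 0, 0, -0.02, 0],
    [100, 0, 0, -0.06, 0],
    [100, 0, 0, -0.11, 0],
    [100, 0, 0, -0.15, 0],
    [100, 0, 0, -0.15, 0],
  ],
)

```text
clock: 18.6
tool_pos: [0.438, 0.012, 0.2347]
orientation: [-179.8, -0.5, -2.1]
force: [-0.6, 0.1, -0.4]
opening: 0.0879
```

Run:
```python
from wr import *
o,s,W=grab("w8"); P=cloud(s,W); print(o["tool_pos"],o["orientation"])
m=(P[:,:,2]>.026)&(P[:,:,2]<.045); m[292:]=0; m=big(m); v,u=np.nonzero(m); print(rect(onplane(s,np.c_[u,v],.036,W)),np.nanmedian(P[m][:,2]),u.min(),u.max(),v.min(),v.max())
from plant import snapshot
s=snapshot("top"); np.savez("top4.npz",**s); cv2.imwrite("pics/top4.png",s["frame"][:,:,::-1])
```

```text
[0.43798492 0.01201942 0.2347105 ] [-179.78993371   -0.54263777   -2.11730214]
(array([0.443 , 0.0125]), 113.4, 63.2, -2.3) 0.03721606926283366 277 364 144 291
```

View pics/w8.png

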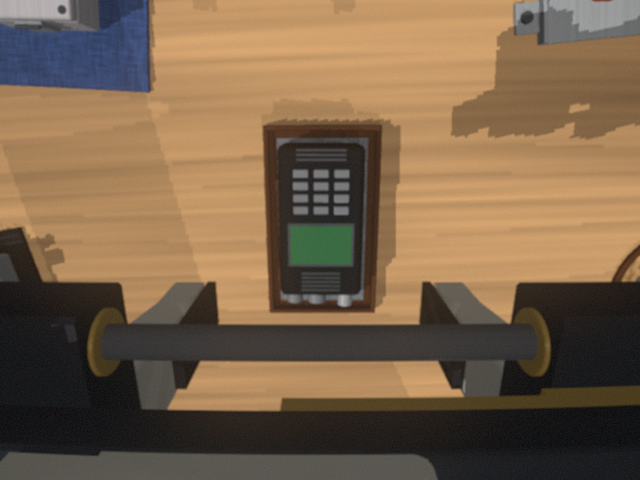

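View pics/top4.png

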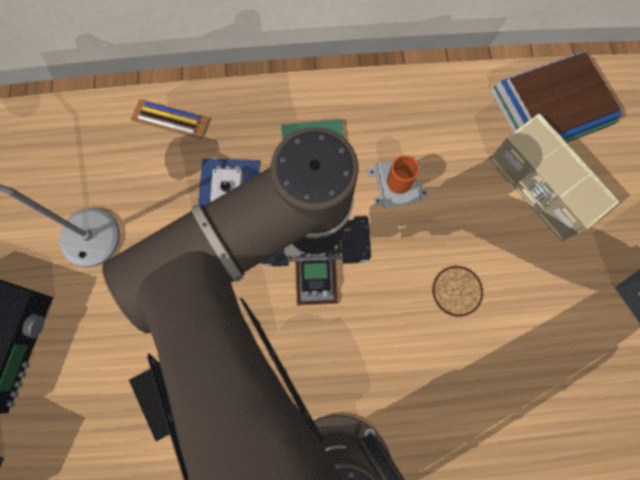

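The scanner lies inside the lip, at columns 277–366, rows 143–305 against a tray of columns 264–381, rows 126–311. The coaster is now empty at (458,291) in the top view.

```bash
python3 - <<'E'
from h import *
s=load("top4.npz"); W=cam_pose(s); f=s["frame"].astype(int)
roi=np.zeros((480,640),bool); roi[258:325,424:492]=1
m=big(roi&(s["frame"].max(2)<100)); v,u=np.nonzero(m); Q=onplane(s,np.c_[u,v],.004,W)
print("ring",len(Q),cv2.minEnclosingCircle(np.float32(Q[:,:2])),cv2.fitEllipse(np.float32(Q[:,:2]*1000)))
E
python3 plan.py .60 -.2 .22 5
```

```text
t 18.7 pos [0.4355 0.0113 0.2301] rpy [-1.7991e+02 -1.3000e-01 -2.1800e+00] j6 60.2 open 0.0877 F [ 0.2  0.  -0.5]
move dx,dy,dz [0.1724 0.2049 0.0101] spin -7.18Traceback (most recent call last):
  File "<stdin>", line 5, in <module>
cv2.error: OpenCV(4.12.0) /io/opencv/modules/imgproc/src/shapedescr.cpp:361: error: (-201:Incorrect size of input array) There should be at least 5 points to fit the ellipse in function 'fitEllipseNoDirect'
```

Run:
```python
from h import *
s=load("top4.npz"); W=cam_pose(s); f=s["frame"].astype(int)
sub=s["frame"][258:325,424:492]
cv2.imwrite("pics/coast.png",cv2.resize(sub[:,:,::-1],(680,670),interpolation=cv2.INTER_NEAREST)[:600])
print(sub[33,::2].tolist())
for th in (110,120,130):
    roi=np.zeros((480,640),bool); roi[258:325,424:492]=1
    m=big(roi&(s["frame"].max(2)<th)); v,u=np.nonzero(m); Q=onplane(s,np.c_[u,v],.004,W)
    if len(Q)>30: print(th,"ring",len(Q),cv2.minEnclosingCircle(np.float32(Q[:,:2])),cv2.fitEllipse(np.float32(Q[:,:2]*1000)))
```

```text
[[183, 143, 104], [184, 147, 108], [184, 147, 108], [182, 145, 105], [120, 89, 63], [106, 78, 55], [147, 116, 81], [165, 129, 90], [174, 139, 98], [174, 136, 96], [152, 120, 86], [152, 120, 85], [174, 135, 96], [179, 138, 98], [162, 130, 91], [168, 132, 91], [184, 145, 102], [182, 144, 101], [159, 126, 90], [163, 129, 91], [171, 135, 96], [178, 143, 99], [176, 138, 97], [163, 128, 89], [164, 130, 92], [166, 131, 91], [168, 134, 91], [172, 135, 96], [151, 118, 83], [117, 90, 61], [193, 153, 111], [195, 156, 112], [189, 150, 111], [187, 148, 107]]
110 ring 65 ((0.33243241906166077, -0.2993689179420471), 0.04877177253365517) ((355.8224182128906, -302.73980712890625), (104.57354736328125, 107.99012756347656), 178.13307189941406)
120 ring 251 ((0.35847216844558716, -0.3024105131626129), 0.05728631466627121) ((358.27667236328125, -302.9700622558594), (109.43502044677734, 109.86674499511719), 1.7422791719436646)
130 ring 335 ((0.3583962321281433, -0.3025763928890228), 0.05778077244758606) ((358.2045593261719, -302.9310607910156), (109.49258422851562, 109.92835235595703), 174.32223510742188)
```

play_rows(
  series=[
    [100, 0.035, 0.035, 0, 0],
    [100, 0.07, 0.07, 0, 0],
    [100, 0.105, 0.105, 0, 0],
    [100, 0.135, 0.14, 0, 0],
    [100, 0.165, 0.175, 0, 0],
    [100, 0.172, 0.205, 0, 0],
    [100, 0.172, 0.205, 0, 0],
    [100, 0.172, 0.205, 0, 0],
    [100, 0.172, 0.205, 0, 0],
  ],
)

```text
clock: 19.6
tool_pos: [0.5988, -0.1997, 0.2279]
orientation: [-180.0, 0.1, -2.2]
force: [0.3, -0.6, 1.3]
opening: 0.0876
```

Run:
```python
from wr import *
o,s,W=grab("w9"); P=cloud(s,W); print(o["tool_pos"],o["orientation"])
m=(P[:,:,2]>.085)&(P[:,:,2]<.105); m[300:]=0; m=big(m); v,u=np.nonzero(m); Q=onplane(s,np.c_[u,v],.094,W)
print(cv2.minEnclosingCircle(np.float32(Q[:,:2])),rect(Q),np.nanmedian(P[m][:,2]),u.min(),u.max(),v.min(),v.max())
```

```text
[ 0.59878405 -0.19971087  0.22789647] [-1.79986040e+02  1.23243582e-01 -2.16665342e+00]
((0.6276911497116089, -0.20161893963813782), 0.031205391511321068) (array([ 0.6275, -0.2016]), 61.5, 61.2, -35.1) 0.0945596519374585 269 375 150 255
```

View pics/w9.png

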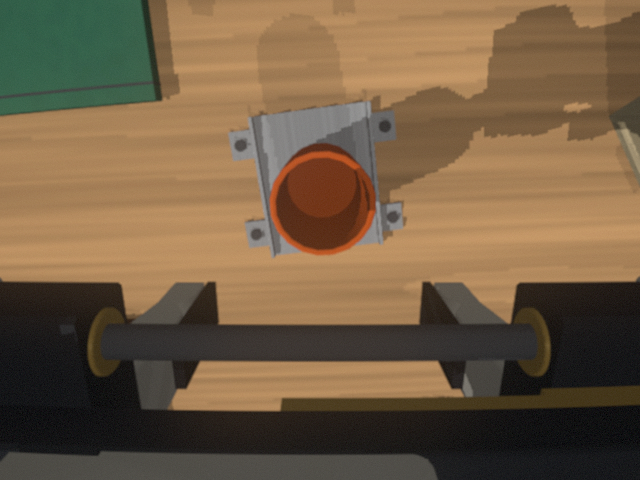

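The cup rim at columns 269–375, rows 150–255 is a circle of radius 31 mm, centred at (0.627, -0.2015). The coaster centre is (0.3585, -0.3026) with radius 57.5 mm.

```bash
python3 plan.py .627 -.2015 .107 -2.2
```

```text
t 19.65 pos [ 0.599  -0.1994  0.2285] rpy [-1.7999e+02  7.0000e-02 -2.1300e+00] j6 88.6 open 0.0877 F [ 1.   0.4 -0.1]
move dx,dy,dz [0.0282 0.001  0.1214] spin 0.07
```

play_rows(
  series=[
    [100, 0.015, 0.001, 0, 0],
    [100, 0.028, 0.001, 0.015, 0],
    [100, 0.028, 0.001, 0.05, 0],
    [100, 0.028, 0.001, 0.085, 0],
    [100, 0.028, 0.001, 0.11, 0],
    [100, 0.028, 0.001, 0.12, 0],
    [100, 0.028, 0.001, 0.12, 0],
    [0, 0.028, 0.001, 0.12, 0],
    [0, 0.028, 0.001, 0.12, 0],
    [0, 0.028, 0.001, 0.12, 0],
  ],
)

```text
clock: 20.65
tool_pos: [0.6281, -0.2022, 0.1108]
orientation: [180.0, -0.1, -2.2]
force: [0.4, -0.3, 0.9]
opening: 0.0689
```

play_rows(
  series=[
    [0, 0, 0, 0, 0],
    [0, 0, 0, 0, 0],
    [0, 0, 0, 0, 0],
    [0, 0, 0, 0, 0],
  ],
)

```text
clock: 21.05
tool_pos: [0.6279, -0.2024, 0.1103]
orientation: [180.0, -0.1, -2.2]
force: [-0.9, 0.5, 5.9]
opening: 0.0613
```

play_rows(
  series=[
    [0, 0, 0, -0.015, 0],
    [0, 0, 0, -0.045, 0],
    [0, 0, 0, -0.08, 0],
    [0, -0.02, 0, -0.1, 0],
    [0, -0.05, 0.015, -0.1, 0],
    [0, -0.09, 0.03, -0.1, 0],
    [0, -0.13, 0.045, -0.1, 0],
    [0, -0.17, 0.06, -0.1, 0],
    [0, -0.21, 0.075, -0.1, 0],
    [0, -0.25, 0.09, -0.1, 0],
  ],
)

```text
clock: 22.05
tool_pos: [0.3721, -0.2828, 0.2096]
orientation: [-180.0, 0.0, -2.2]
force: [0.8, -1.0, -3.2]
opening: 0.0613
```

```bash
python3 plan.py .3585 -.3026 .12 -2.2
```

```text
t 22.05 pos [ 0.3721 -0.2828  0.2096] rpy [-179.98    0.     -2.17] j6 100.9 open 0.0613 F [ 0.8 -1.  -3.2]
move dx,dy,dz [-0.0128  0.0203  0.0896] spin 0.03
```

play_rows(
  series=[
    [0, -0.01, 0.018, 0.02, 0],
    [0, -0.012, 0.02, 0.045, 0],
    [0, -0.012, 0.02, 0.07, 0],
    [0, -0.012, 0.02, 0.084, 0],
    [0, -0.012, 0.02, 0.09, 0],
    [0, -0.012, 0.02, 0.09, 0],
    [0, -0.012, 0.02, 0.09, 0],
    [0, -0.012, 0.02, 0.09, 0],
  ],
)

```text
clock: 22.85
tool_pos: [0.362, -0.3024, 0.1201]
orientation: [180.0, -0.1, -2.2]
force: [-0.1, -0.9, -3.4]
opening: 0.0613
```

```bash
python3 plan.py .3585 -.3026 .1103 -2.2
```

```text
t 22.85 pos [ 0.362  -0.3024  0.1201] rpy [ 1.7997e+02 -9.0000e-02 -2.1500e+00] j6 103.7 open 0.0613 F [-0.1 -0.9 -3.4]
move dx,dy,dz [-0.0035  0.0004  0.0098] spin 0.05
```

play_rows(
  series=[
    [0, -0.003, 0, 0.004, 0],
    [0, -0.003, 0, 0.007, 0],
    [0, -0.003, 0, 0.009, 0],
    [0, -0.003, 0, 0.01, 0],
    [0, -0.003, 0, 0.01, 0],
  ],
)

```text
clock: 23.35
tool_pos: [0.3581, -0.3021, 0.1102]
orientation: [180.0, 0.0, -2.1]
force: [-5.4, 5.8, 16.3]
opening: 0.0615
```

play_rows(
  series=[
    [0, 0, 0, -0.001, 0],
    [100, 0, 0, -0.001, 0],
    [100, 0, 0, -0.001, 0],
    [100, 0, 0, -0.001, 0],
    [100, 0, 0, -0.001, 0],
    [100, 0, 0, -0.02, 0],
    [100, 0, 0, -0.06, 0],
    [100, 0, 0, -0.1, 0],
    [100, 0, 0, -0.13, 0],
    [100, 0, 0, -0.13, 0],
  ],
)

```text
clock: 24.35
tool_pos: [0.3604, -0.3031, 0.2436]
orientation: [179.8, -0.4, -2.1]
force: [-0.3, 0.2, -0.5]
opening: 0.0874
```

Run:
```python
from wr import *
o,s,W=grab("w10"); P=cloud(s,W); print(o["tool_pos"],o["orientation"])
m=(P[:,:,2]>.085)&(P[:,:,2]<.105); m[300:]=0; m=big(m); v,u=np.nonzero(m); Q=onplane(s,np.c_[u,v],.094,W)
print(cv2.minEnclosingCircle(np.float32(Q[:,:2])),np.nanmedian(P[m][:,2]),u.min(),u.max(),v.min(),v.max())
from plant import snapshot
s=snapshot("top"); np.savez("top5.npz",**s); cv2.imwrite("pics/top5.png",s["frame"][:,:,::-1])
s=snapshot("scene"); np.savez("scene5.npz",**s); cv2.imwrite("pics/scene5.png",s["frame"][:,:,::-1])
```

```text
[ 0.36040873 -0.30308281  0.2435642 ] [179.82458435  -0.42803236  -2.12854447]
((0.3586168885231018, -0.30095094442367554), 0.03191770240664482) 0.09453185618351259 268 364 200 295
```

View pics/w10.png

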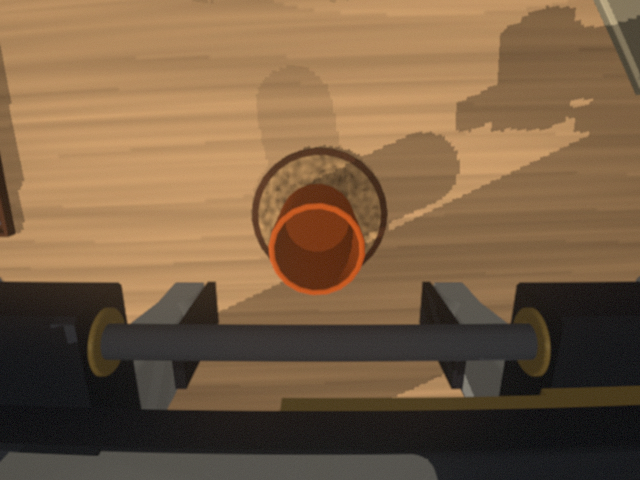

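View pics/top5.png

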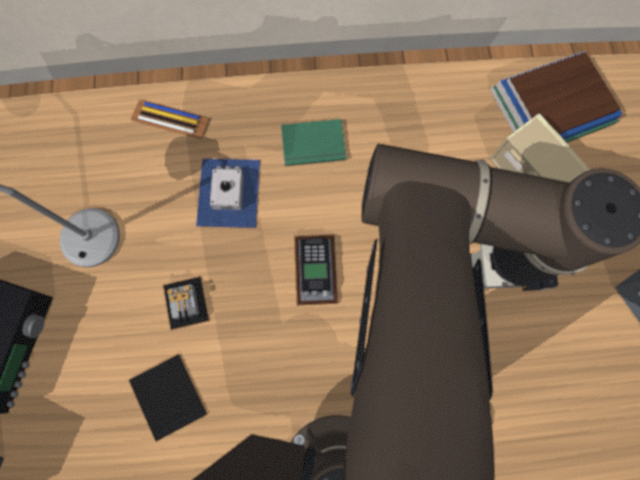

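View pics/scene5.png

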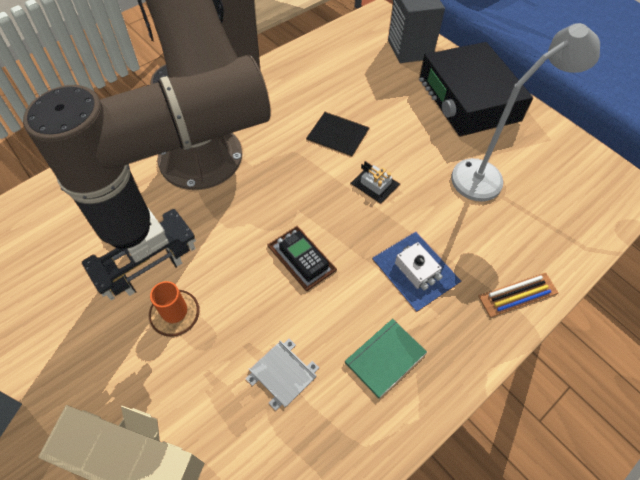

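The cup stands on the coaster, with its rim centre at (0.3586, -0.301) against a coaster centre of (0.3585, -0.3026). Now I'll fetch the switch.

```bash
python3 plan.py .635 .2006 .23 -5.7
```

```text
t 24.5 pos [ 0.3581 -0.3019  0.2387] rpy [-1.7998e+02  1.0000e-02 -2.1800e+00] j6 103.8 open 0.0875 F [ 0.4 -0.5 -0.1]
move dx,dy,dz [ 0.2576 -0.5127  0.0089] spin 3.52
```

play_rows(
  series=[
    [100, 0.02, -0.04, 0, 0],
    [100, 0.04, -0.08, 0, 0],
    [100, 0.06, -0.12, 0, 0],
    [100, 0.08, -0.16, 0, 0],
    [100, 0.1, -0.2, 0, 1],
    [100, 0.12, -0.24, 0, 2],
    [100, 0.14, -0.28, 0, 3],
    [100, 0.16, -0.32, 0, 3.5],
    [100, 0.18, -0.36, 0, 3.5],
    [100, 0.2, -0.4, 0, 3.5],
  ],
)

```text
clock: 25.5
tool_pos: [0.5735, 0.0916, 0.2373]
orientation: [179.9, 0.1, -5.7]
force: [1.1, -0.4, 0.4]
opening: 0.0873
```

```bash
python3 plan.py .63 .2006 .22 -5.7
```

```text
t 25.5 pos [0.5735 0.0916 0.2373] rpy [ 1.7991e+02  1.5000e-01 -5.6600e+00] j6 56.0 open 0.0873 F [ 1.1 -0.4  0.4]
move dx,dy,dz [ 0.0456 -0.1141  0.017 ] spin 0.04
```

play_rows(
  series=[
    [100, 0.015, -0.04, 0.01, 0],
    [100, 0.03, -0.08, 0.015, 0],
    [100, 0.046, -0.112, 0.015, 0],
    [100, 0.046, -0.114, 0.015, 0],
    [100, 0.046, -0.114, 0.015, 0],
    [100, 0.046, -0.114, 0.015, 0],
  ],
)

```text
clock: 26.1
tool_pos: [0.6297, 0.1981, 0.2228]
orientation: [179.9, 0.1, -5.7]
force: [0.4, -0.4, -0.7]
opening: 0.0876
```

```bash
python3 - <<'E'
from wr import *
o,s,W=grab("w11"); P=cloud(s,W); print(o["tool_pos"],o["orientation"])
for z0,z1,zp in[(.036,.048,.042),(.05,.065,.055)]:
    m=(P[:,:,2]>z0)&(P[:,:,2]<z1); m[300:]=0; m=big(m); v,u=np.nonzero(m); print(rect(onplane(s,np.c_[u,v],zp,W)),np.nanmedian(P[m][:,2]),u.min(),u.max(),v.min(),v.max())
from plant import snapshot
s=snapshot("top"); np.savez("top6.npz",**s); cv2.imwrite("pics/top6.png",s["frame"][:,:,::-1])
cv2.imwrite("pics/br.png",cv2.resize(s["frame"][145:220,350:450,::-1],(800,600),interpolation=cv2.INTER_CUBIC))
E
python3 plan.py .635 .2006 .079 -5.7
```

```text
[0.62971339 0.19812909 0.22282999] [ 1.79916203e+02  1.16157857e-01 -5.68915892e+00]
(array([0.6348, 0.2021]), 95.4, 65.9, -5.7) 0.042994468451517054 266 362 156 287
(array([0.6356, 0.2022]), 22.3, 20.9, -5.7) 0.05595761940373645 298 329 212 244
t 26.2 pos [0.63   0.1978 0.2239] rpy [ 1.7998e+02  4.0000e-02 -5.7200e+00] j6 50.0 open 0.0875 F [ 0.4 -0.8  0.6]
move dx,dy,dz [ 0.0048 -0.0033  0.1449] spin -0.02
```

View pics/w11.png

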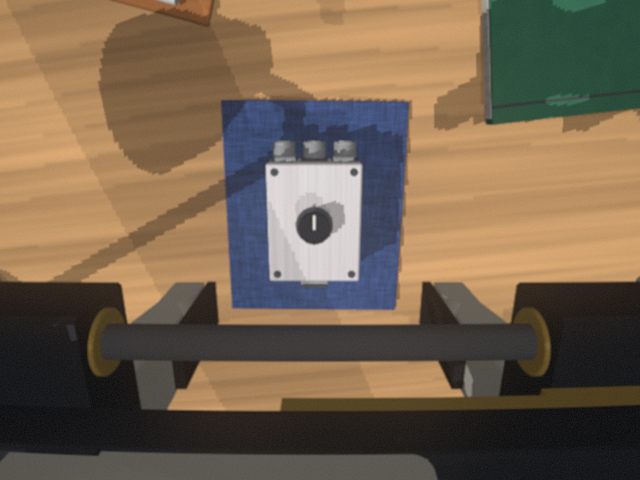

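View pics/br.png

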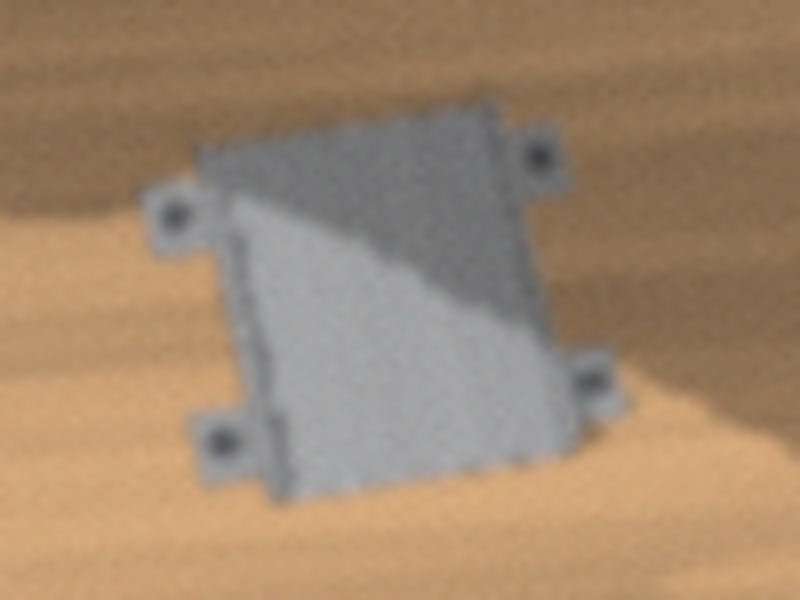

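The wrist view shows the switch on the felt, with its knob at (314,226), giving (0.635, 0.202). The crop shows the bracket empty, with ear holes at (177,215), (540,157), (222,443) and (592,382). I'll compute the bracket pose.

Run:
```python
from h import *
s=load("top6.npz"); W=cam_pose(s); hsv=cv2.cvtColor(s["frame"],cv2.COLOR_RGB2HSV)
m=np.zeros((480,640),bool); m[150:215,362:438]=hsv[150:215,362:438,1]<70
m=big(m).astype(np.uint8)
mb=np.array([[177,215],[540,157],[222,443],[592,382]])/8+[350,145]
Q=onplane(s,mb,.004,W); print("ears mean",Q.mean(0)); 
d=(Q[0]-Q[2])+(Q[1]-Q[3]); print("ear yaw",np.degrees(np.arctan2(d[1],d[0])))
mo=cv2.morphologyEx(cv2.resize(m,None,fx=4,fy=4,interpolation=cv2.INTER_NEAREST),cv2.MORPH_OPEN,cv2.getStructuringElement(cv2.MORPH_ELLIPSE,(61,61)))
mo=cv2.resize(m,None,fx=4,fy=4,interpolation=cv2.INTER_NEAREST)&mo
v,u=np.nonzero(mo); P=np.c_[u,v]/4-.375
print("plate",rect(onplane(s,P,.006,W)), m.sum())
s=load("scene5.npz"); W=cam_pose(s); hsv=cv2.cvtColor(s["frame"],cv2.COLOR_RGB2HSV)
m=np.zeros((480,640),bool); m[335:412,245:322]=hsv[335:412,245:322,1]<70; m=big(m).astype(np.uint8)
b=cv2.resize(m,None,fx=4,fy=4,interpolation=cv2.INTER_NEAREST); mo=cv2.morphologyEx(b,cv2.MORPH_OPEN,cv2.getStructuringElement(cv2.MORPH_ELLIPSE,(71,71)))
v,u=np.nonzero(mo); print("scene plate",rect(onplane(s,np.c_[u,v]/4-.375,.006,W)),m.sum())
```

```text
ears mean [ 0.62562935 -0.20014283  0.004     ]
ear yaw 4.356226940806358
plate (array([ 0.6259, -0.2   ]), 114.5, 107.4, 5.6) 2112
scene plate (array([ 0.6295, -0.1986]), 112.7, 103.6, 5.5) 2676
```

play_rows(
  series=[
    [100, 0.004, -0.004, 0.03, 0],
    [100, 0.005, -0.004, 0.075, 0],
    [100, 0.005, -0.004, 0.115, 0],
    [100, 0.005, -0.004, 0.136, 0],
    [100, 0.005, -0.004, 0.143, 0],
    [100, 0.005, -0.004, 0.143, 0],
    [100, 0.005, -0.004, 0.143, 0],
    [0, 0.005, -0.004, 0.143, 0],
    [0, 0.005, -0.004, 0.143, 0],
    [0, 0.005, -0.004, 0.143, 0],
  ],
)

```text
clock: 27.2
tool_pos: [0.6361, 0.2025, 0.0822]
orientation: [-179.9, -0.1, -5.7]
force: [0.4, -2.2, 1.4]
opening: 0.0689
```

play_rows(
  series=[
    [0, 0, 0, 0, 0],
    [0, 0, 0, 0, 0],
    [0, 0, 0, 0, 0],
    [0, 0, 0, 0, 0],
  ],
)

```text
clock: 27.6
tool_pos: [0.636, 0.2023, 0.082]
orientation: [-180.0, -0.0, -5.7]
force: [-1.8, -2.1, 5.5]
opening: 0.0657
```

```bash
python3 plan.py .545 -.195 .21 5.2
```

```text
t 27.6 pos [0.636  0.2023 0.082 ] rpy [-1.80e+02 -3.00e-02 -5.66e+00] j6 50.0 open 0.0657 F [-1.8 -2.1  5.5]
move dx,dy,dz [-0.0513  0.4043 -0.128 ] spin -10.86
```

play_rows(
  series=[
    [0, 0, 0, -0.02, 0],
    [0, 0, 0, -0.06, 0],
    [0, 0, 0, -0.1, 0],
    [0, 0, 0, -0.13, 0],
    [0, -0.02, 0.035, -0.13, -1],
    [0, -0.035, 0.075, -0.13, -3],
    [0, -0.045, 0.115, -0.13, -5],
    [0, -0.05, 0.155, -0.13, -7],
    [0, -0.05, 0.2, -0.13, -9],
    [0, -0.05, 0.24, -0.13, -11],
  ],
)

```text
clock: 28.6
tool_pos: [0.5613, -0.033, 0.211]
orientation: [-180.0, 0.0, 5.4]
force: [0.9, -0.2, -1.7]
opening: 0.066
```

```bash
python3 plan.py .545 -.195 .21 5.2
```

```text
t 28.6 pos [ 0.5613 -0.033   0.211 ] rpy [-1.7998e+02  2.0000e-02  5.4200e+00] j6 78.9 open 0.066 F [ 0.9 -0.2 -1.7]
move dx,dy,dz [-0.0315  0.1597  0.0009] spin 0.22
```

play_rows(
  series=[
    [0, -0.008, 0.04, 0, 0],
    [0, -0.016, 0.08, 0, 0],
    [0, -0.025, 0.12, 0, 0],
    [0, -0.031, 0.158, 0, 0],
    [0, -0.031, 0.16, 0, 0],
    [0, -0.031, 0.16, 0, 0],
    [0, -0.031, 0.16, 0, 0],
  ],
)

```text
clock: 29.3
tool_pos: [0.5462, -0.1932, 0.2108]
orientation: [-180.0, 0.0, 5.3]
force: [-0.6, 0.7, -2.6]
opening: 0.0658
```

Run:
```python
from wr import *
o,s,W=grab("w12"); np.savez("w12.npz",W=W,**s); print(o["tool_pos"],o["orientation"])
```

```text
[ 0.54617814 -0.19320591  0.21079754] [-1.79975220e+02  3.03157693e-02  5.32065446e+00]
```

View pics/w12.png

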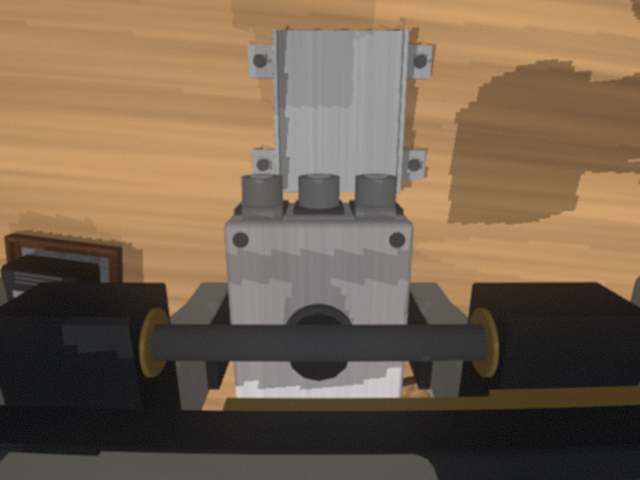

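The wrist view shows the bracket ahead of the held switch. Its ear holes are at (260,61), (420,61), (263,164) and (414,164), and its end edges are at rows 30 and 191.

```bash
python3 - <<'E'
from h import *
s=load("w12.npz"); W=s["W"]
H=onplane(s,[[260,61],[420,61],[263,164],[414,164]],.004,W)
print(H.round(4),H.mean(0).round(4)); d=H[0]+H[1]-H[2]-H[3]; print(np.degrees(np.arctan2(d[1],d[0])), np.linalg.norm(H[0]-H[1]),np.linalg.norm(H[2]-H[3]),np.linalg.norm(H[0]-H[2]))
C=onplane(s,[[274,30],[408,30],[279,191],[402,191]],.008,W); print(C.round(4),C.mean(0).round(4),np.linalg.norm(C[0]-C[1]),np.linalg.norm(C[0]-C[2]))
E
python3 plan.py .6275 -.1998 .15 5.2
```

```text
[[ 0.6581 -0.1403  0.004 ]
 [ 0.6687 -0.2516  0.004 ]
 [ 0.5869 -0.1466  0.004 ]
 [ 0.5974 -0.2582  0.004 ]] [ 0.6278 -0.1992  0.004 ]
5.15709118360658 0.11178216662051552 0.11213927219918603 0.07150975291834497
[[ 0.6782 -0.1492  0.008 ]
 [ 0.6869 -0.2396  0.008 ]
 [ 0.5685 -0.1601  0.008 ]
 [ 0.5771 -0.2514  0.008 ]] [ 0.6277 -0.2001  0.008 ] 0.09081349850451495 0.11026983275224961
t 29.35 pos [ 0.5463 -0.1929  0.211 ] rpy [-1.7998e+02  1.0000e-02  5.3600e+00] j6 95.5 open 0.0658 F [-0.5  0.3 -3.2]
move dx,dy,dz [0.0802 0.0145 0.0609] spin 0.16
```

play_rows(
  series=[
    [0, 0.035, 0.007, 0.01, 0],
    [0, 0.07, 0.014, 0.02, 0],
    [0, 0.08, 0.0145, 0.045, 0],
    [0, 0.08, 0.0145, 0.08, 0],
    [0, 0.08, 0.0145, 0.105, 0],
    [0, 0.08, 0.0145, 0.118, 0],
    [0, 0.08, 0.0145, 0.118, 0],
    [0, 0.08, 0.0145, 0.118, 0],
  ],
)

```text
clock: 30.15
tool_pos: [0.6282, -0.2003, 0.0942]
orientation: [180.0, -0.1, 5.4]
force: [0.9, 0.3, -2.6]
opening: 0.066
```

```bash
python3 plan.py .6277 -.1997 .0815 5.2
```

```text
t 30.15 pos [ 0.6282 -0.2003  0.0942] rpy [ 1.7997e+02 -6.0000e-02  5.4000e+00] j6 96.1 open 0.066 F [ 0.9  0.3 -2.6]
move dx,dy,dz [-0.0005 -0.0006  0.0127] spin 0.2
```

play_rows(
  series=[
    [0, 0, 0, 0.005, 0],
    [0, 0, 0, 0.009, 0],
    [0, 0, 0, 0.011, 0],
    [0, 0, 0, 0.013, 0],
    [0, 0, 0, 0.013, 0],
    [0, 0, 0, 0.013, 0],
  ],
)

```text
clock: 30.75
tool_pos: [0.6275, -0.2007, 0.082]
orientation: [180.0, -0.1, 5.3]
force: [-3.8, 2.0, 9.9]
opening: 0.0658
```

play_rows(
  series=[
    [100, 0, 0, 0, 0],
    [100, 0, 0, 0, 0],
    [100, 0, 0, 0, 0],
    [100, 0, 0, 0, 0],
    [100, 0, 0, -0.02, 0],
    [100, 0, 0, -0.06, 0],
    [100, 0, 0, -0.11, 0],
    [100, 0, 0, -0.15, 0],
    [100, 0, 0, -0.15, 0],
  ],
)

```text
clock: 31.65
tool_pos: [0.6302, -0.2014, 0.2375]
orientation: [179.8, -0.6, 5.4]
force: [0.1, 0.2, -0.1]
opening: 0.088
```

Run:
```python
from wr import *
o,s,W=grab("w13"); P=cloud(s,W); print(o["tool_pos"],o["orientation"])
for z0,z1,zp in[(.036,.048,.042),(.05,.065,.055)]:
    m=(P[:,:,2]>z0)&(P[:,:,2]<z1); m[300:]=0; m=big(m); v,u=np.nonzero(m); print(rect(onplane(s,np.c_[u,v],zp,W)),np.nanmedian(P[m][:,2]),u.min(),u.max(),v.min(),v.max())
from plant import snapshot
for n in("top","scene"):
    s=snapshot(n); np.savez(n+"7.npz",**s); cv2.imwrite(f"pics/{n}7.png",s["frame"][:,:,::-1])
```

```text
[ 0.63023684 -0.20135775  0.23750089] [179.8223008   -0.61137542   5.38545154]
(array([ 0.6263, -0.1993]), 95.3, 65.8, 5.3) 0.04301845859631101 271 361 170 293
(array([ 0.6268, -0.1994]), 22.3, 20.8, 5.3) 0.05610300687726483 302 331 223 253
```

View pics/w13.png

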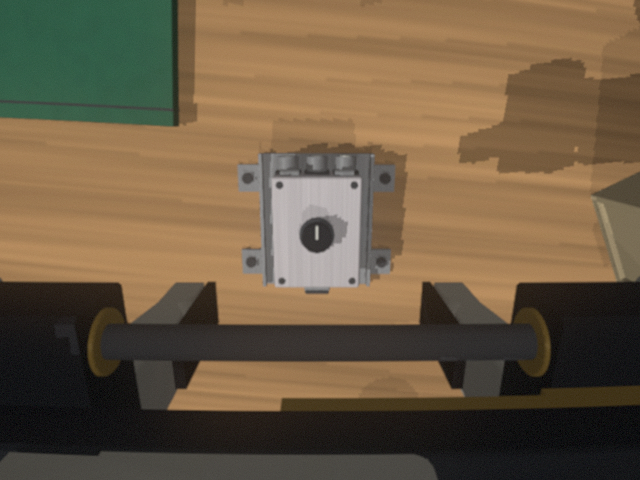

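View pics/top7.png

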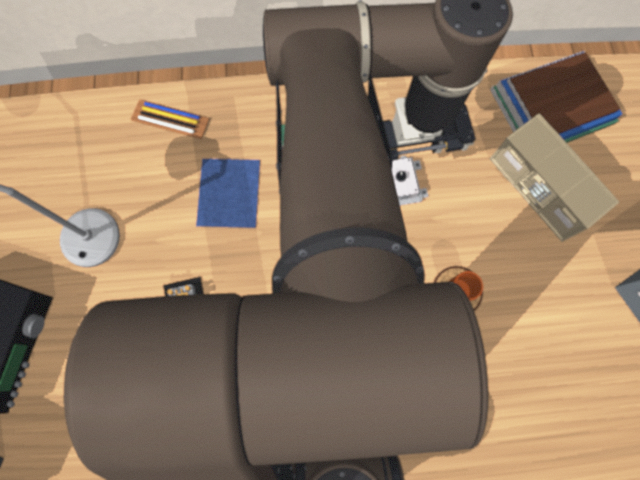

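View pics/scene7.png

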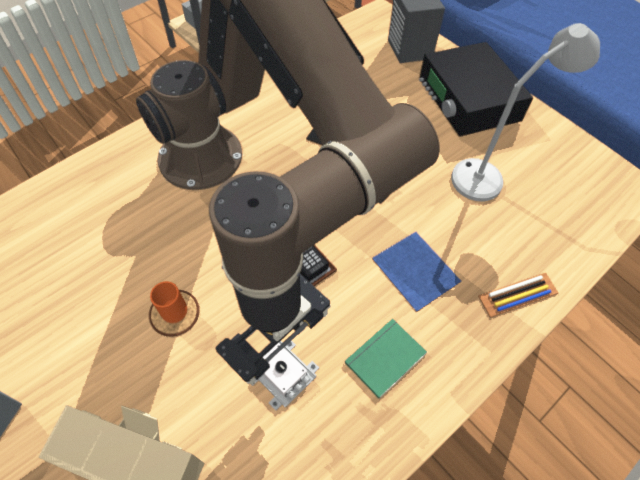

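The wrist view shows the switch between the flanges, with its knob at (317,235), giving (0.627, -0.199) against a bracket centre of (0.628, -0.200). The cup is still upright on the coaster, and the logbook hasn't visibly moved. I'll let the arm settle and hand in.

play_rows(
  series=[
    [100, 0, 0, 0, 0],
    [100, 0, 0, 0, 0],
    [100, 0, 0, 0, 0],
  ],
)

```text
clock: 32.1
tool_pos: [0.6271, -0.2007, 0.229]
orientation: [-180.0, 0.1, 5.3]
force: [0.1, 0.5, 0.3]
opening: 0.0876
```

```bash
python3 -c "
from plant import get_obs,close_job
o=get_obs();print(o['clock'],o['tool_pos'],o['force'],abs(o['qvel']).max() if hasattr(o['qvel'],'max') else o['qvel']);print(close_job())"
```

```text
32.1 [ 0.62707983 -0.20069361  0.22902056] [0.14331788 0.49253738 0.28639461] 0.24785057641880032
the job is handed in; nothing more can be done
None
```

All four things are back on their own rests, and I handed the job in at 32 s of the 144 s allowed. I parked the switch on the felt, moved the paddle to the rubber pad, the scanner to the tray and the cup to the coaster, then moved the switch to the bracket.

These are the offsets from each rest's centre, measured by camera right after each placing:

| Thing | Off centre | Angle to its rest |
|---|---|---|
| Cup on coaster | about 2 mm | upright, does not apply |
| Scanner in tray | about 1–2 mm | about 0° |
| Switch in bracket | about 1 mm | about 0° |
| Paddle on pad | about 2 mm | about 0° |

- **Heights:** the measured tops were all within about 1 mm of what the given sizes predict.
- **At hand-in:** the gripper was open about 13 cm above the switch, touching nothing. The cup was upright in the last pictures.
- **Logbook:** it looked unmoved in the pictures, but I didn't measure it again.
- **Camera disagreement:** the three cameras differed by 2–4 mm, so I averaged them or used the wrist view where it mattered. In the last pictures the arm hid most of the paddle and scanner, so those two rest on the earlier checks.

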